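Press a rosette field into a carved moulding with the pedal press

ROBOT

A 7-joint arm with a two-finger parallel gripper is mounted at the origin on the work surface. World frame = base frame: x ahead of the robot, y to its left, z up, the work surface at z = 0. Lengths are in mm, angles in rad, forces in N, time in s.
With the tool pointing down it reaches from about 400 to 875 mm from the base axis. Payload 4.4 kg.
Tool frame: the origin (TCP) lies where the fingers leave the gripper's body, on its centre line; the fingertips stand 73 mm ahead of it and the grasp point (between the pads) lies 54 mm ahead of it (ctrl.pinch_z is the distance from the TCP to the grasp point, in mm); x points along the fingers, z is the direction in which the jaws open and shut, and the axes are right-handed (so a half turn about x gives the same grasp; the last joint's range is limited). The gripper opens to 85 mm and grips with 20 to 120 N. Pads are 22 mm wide; open, the fingers measure 114 mm over their backs; the gripper's body (76 mm by 85 mm) begins 54 mm behind the grasp point. The pads swing forward as they close: fully open they stand 13 mm farther back than shut.
Start: joints at [1.174, 0.628, 0.038, 1.517, -0.027, 0.996, -0.02], TCP at [211.145, -614.764, 303.913] pointing down, gripper open.
Joint ranges: [-3.06, 3.06], [-0.37, 2.12], [-1.25, 1.32], [0.18, 2.47], [-1.1, 4.24], [0.23, 1.98], [-2.94, 2.94]. Speed limits (rad/s): [2.57, 2.57, 3.14, 3.14, 3.14, 3.14, 3.14].

INTERFACE

Orientations are given as a unit quaternion [w, x, y, z].
In Python, from plant import ctrl gives the robot as it stands.
- The arm moves only by the tool jog_arm, never from a script. Its argument "commands" is a list that holds one entry, the list of rows, each a list of 7 numbers: the shift along the tool's x, y, z in m, then the turn, a rotation vector about the tool's x, y, z in rad, then the finger opening in m, from 0 to 0.0854. A call has exactly 5 rows; each row is the pose to reach, as a shift and turn from the pose commanded when the call began, along the tool's axes at that moment; what a row does not reach only later rows make up. A row lasts 1/12 s, in which the tool goes at most 41.7 mm and 7.16 degrees, less where a joint would pass 70% of its speed; a pose out of reach is approached as far as the arm can. A call with a gripper value outside its range is refused whole. The fingers move at their own pace and stop on an object; "squeeze" is the grip in N (left out, the last holds). Time passes only in rows, so rows that repeat a pose let the fingers close, or fill a call up. It gives the time, the measured TCP pose, the force and the opening at its end, in the units of the state.
- ctrl.get_state(): the state, without advancing time (a new reading comes with each control period).
- ctrl.read_camera(name): name is "scene" or "top"; returns (picture, depth): 400x640x3 uint8, red, green, blue; 400x640 float32, mm along the optical axis (not along the pixel's ray), 0 where there is no reading.
- ctrl.camera_params(name): a dict with "mtx" (3x3 intrinsics, pixels), "k1" (the pictures are not rectified: a ray, as slopes to the right and down, at radius r is drawn at 1 + k1 r^2 times it, then the intrinsics apply), "world_to_cam" (4x4, takes a point from world to camera coordinates). Camera axes: x right, y down, z forward; pixel columns grow to the right and rows downward; lengths in mm; the calibration is good to about 2 mm. A picture is of the moment at which its call begins. camera_params takes no time and is no camera call.
- ctrl.sign_off(): hands the job in, once; it reports no verdict.
The state is a dict: "t": time; "joints": joint angles; "qd": joint speeds; "effort": joint torques, N m; "ee_pos": TCP position; "tcp_rot": TCP orientation; "wrist_force": force on the tool from outside, world axes, zero at the start; "ft_torque": the same for the moment, N m; "width": opening from 0.0 (shut) to 1.0 (fully open).
Only numpy, scipy, OpenCV 4.12 (cv2) and the standard library are available. Lean on these libraries where they do the work, as an engineer would, in place of code of your own. Each camera call takes 0.05 s, during which the arm holds its last target.

TASK

Slide the pale moulding blank, plain end first and carved side up, along the press bed between the fences until it is fully home against the end stop. Then push the red pedal all the way down to its stop, keep it there for a full second and let it come up. Finally take the blank out and lay it flat, carved side up, in the plywood tray, leaving everything else on the bench where it is.

Things in the scene. Friction and masses are not known exactly. Their poses are not given: they have to be found in the camera images.
- press: Grey bench press, fixed. Origin on the bench under the ram axis; z up; x runs along the bed away from its feeding side (feeding side -x, robot side), y across. Portal 208 tall over the bed: posts 36 deep (x -18 to 18), inner faces at y +-63, outer +-87; crossbar z 172 to 208, ram guide 38 wide hanging to z 150, ram stem up to z 254. Base plate 12 thick. Red pedal on the +y side.
- press_nest (a point): Point on the bed's top (40 above the bench) on the ram axis; axes as the press. Bed 76 wide, x -80 to 52 of here. Channel along x: fences 10 high, 52 apart, x -50 to 38, flared lead-ins to x -80. Slide the blank in along +x, plain end first, to the stop: blank_field then coincides with this point. Ram up, the brass die (34 across) hangs 40 above the bed, 24 above the blank.
- press_end_stop (a point): Middle of the end stop's face at bed height, 38 beyond press_nest along the press's x; the stop is 14 high. The blank's plain end butts against it.
- die: Round brass die on the ram, 34 across, 18 tall, carried on a spring (yields up to 10 upward); origin at the centre of its lower face, 80 above the bench when the ram is up. It goes down with the pedal; not to be handled.
- pedal (a joint): Angle of the spring pedal in rad: 0 = up at rest (tread sloping up towards the robot), 0.35 = down on its stop (tread level). Pressed, it drives the ram down 30 mm; the sprung die meets the blank at about 0.28. The force needed square on the tread rises from about 3 N at the start to about 13 N on the stop; let go, it springs back up with the ram.
- pedal_tread (a point): Centre of the pressing area on top of the pedal's black rubber tread (64 x 54), 100 from the hinge; moves with the pedal: at rest about 73 above the bench, 39 above it on the stop, and 9 farther towards the press's -x. The tread's free end is 30 farther out. The point's axes turn with the pedal (at rest they equal the press's axes).
- pedal_hinge (a point): Middle of the pedal's hinge pin, 30 above the bench at press x = -70, y = 115. The pin lies along the press's y; the tread extends from it to the press's -x.
- blank: The pale limewood moulding blank, loose: 170 long (x), 44 wide (y), 16 thick (carved leaves stand up to 3 higher), 50 to 90 g. Origin at the centre of its underside, z up through the carved face. The -x half is carved with leaves; the +x half is a plain framed square field, which goes under the die.
- blank_grip (a point): Point at half thickness in the carved end, 57 from the blank's centre towards -x (28 from that end): the place to grip it across its 44 width. In the press this end overhangs the bed by 52.
- blank_field (a point): Point on the blank's underside below the middle of the plain field, 47 from the centre towards +x (38 from that end).
- tray: Shallow open plywood tray for finished pieces, fixed: outside 220 (x) x 150 (y) x 22 high, walls and floor 6 thick, so inside 208 x 138. Origin at the centre of its underside.
- dark_blank: Moulding blank of the same size and shape as the pale one but dark brown; not to be used. Origin at the centre of its underside, x along its length.
- mallet: Round dark wooden carver's mallet standing on its head, handle up: 232 tall, 72 across at its widest (110 up). Origin at its foot's centre.
- gouge_a: Gouge lying on the bench, wooden handle and steel blade, 24 thick, about 215 long. Origin at the ferrule where handle meets blade; handle to -x (115), blade to +x (100).
- gouge_b: Another such gouge, about 235 long (115 handle to -x, 120 blade to +x).
- wax_tin: Small round aluminium tin, 48 across, 34 tall, standing close to the press bed. Origin under its centre.
- strop: Flat wooden strop block 200 x 55 x 23, origin under its centre, x along its length.
- brush_pot: Blue ceramic pot, 72 across the rim, 100 tall. Origin under its centre.
- rosette: Carved round wooden rosette, 72 across, 20 thick. Origin under its centre.

How it is judged:
By the outcome, as a careful person would: the job done as asked, in the order asked, and still so for the second after the job is handed in, with the robot touching nothing.
It also fails if it takes over 72 s, if anything falls off the work surface, if the arm or the gripper's body presses on something with over 40 N, if the wrist force passes 120 N, or if a joint passes its speed limit or range.

## Working session

There is one attempt and no reset: what is moved stays moved. The work goes in short steps, Python scripts to look and compute and a tool call to move; the robot and the scene stay as the last step left them, time stands still between calls to the robot, and variables do not carry over. Pictures are saved under pics/ and viewed, and the job is handed in when it is done.

Besides the shell and the picture viewer there is one more tool, called as name(argument=value, ...), one argument or row to a line, values as JSON. jog_arm: Moves the arm, as the interface text tells. Its arguments: {"type":"object","properties":{"commands":{"type":"array","items":{"type":"array","items":{"type":"array","items":{"type":"number"}}}},"squeeze":{"type":"number"}},"required":["commands"]}

```bash
ls; mkdir -p pics; python3 - <<'E'
from plant import ctrl
import cv2,numpy as np
print(ctrl.get_state())
for n in ("scene","top"):
    p,d=ctrl.read_camera(n); cv2.imwrite(f"pics/{n}0.png",p[:,:,::-1]); np.save(f"pics/{n}0_d.npy",d); np.save(f"pics/{n}0_p.npy",p)
    print(n,ctrl.camera_params(n))
E
```

```text
pics
{'t': 0.0, 'joints': array([ 1.17419911,  0.62933227,  0.03844032,  1.51838077, -0.02702312,
        0.99632348, -0.01998088]), 'qd': array([-5.17363453e-05, -3.90449156e-04, -4.59310117e-04, -3.42574846e-04,
        5.59801191e-04, -1.10930801e-03,  1.99903288e-04]), 'effort': array([-5.64154307e-04, -5.63392532e+01,  1.22614145e+00, -1.93446708e+01,
        1.10221416e-02,  1.05911450e-02, -3.52813356e-05]), 'ee_pos': array([ 210.99029545, -614.27448529,  302.99383368]), 'tcp_rot': array([ 0.57494521,  0.41124558,  0.57605569, -0.41045697]), 'wrist_force': array([-0.42979119, -0.18898896,  0.41127809]), 'ft_torque': array([ 0.05547795, -0.01975176,  0.02482181]), 'width': 0.9976296486534435}
scene {'mtx': array([[419.57737174,   0.        , 320.51667159],
       [  0.        , 419.57737174, 196.49124752],
       [  0.        ,   0.        ,   1.        ]]), 'k1': -0.04486805282547822, 'world_to_cam': array([[ 5.39461371e-01,  8.42008878e-01, -1.57442154e-03,
        -3.05447227e+02],
       [ 6.35023783e-01, -4.08075841e-01, -6.55910744e-01,
        -3.25161654e+02],
       [-5.52925153e-01,  3.52838714e-01, -7.54836815e-01,
         1.60376297e+03],
       [ 0.00000000e+00,  0.00000000e+00,  0.00000000e+00,
         1.00000000e+00]])}
top {'mtx': array([[486.93997184,   0.        , 320.83921019],
       [  0.        , 486.93997184, 188.16315111],
       [  0.        ,   0.        ,   1.        ]]), 'k1': -0.05118788194130884, 'world_to_cam': array([[-1.12578646e-02, -9.99595358e-01, -2.61224167e-02,
        -2.19067647e+01],
       [-9.91582204e-01,  1.45299099e-02, -1.28660848e-01,
         6.15328167e+02],
       [ 1.28988343e-01,  2.44540771e-02, -9.91344544e-01,
         1.23642350e+03],
       [ 0.00000000e+00,  0.00000000e+00,  0.00000000e+00,
         1.00000000e+00]])}
```

View pics/scene0.png

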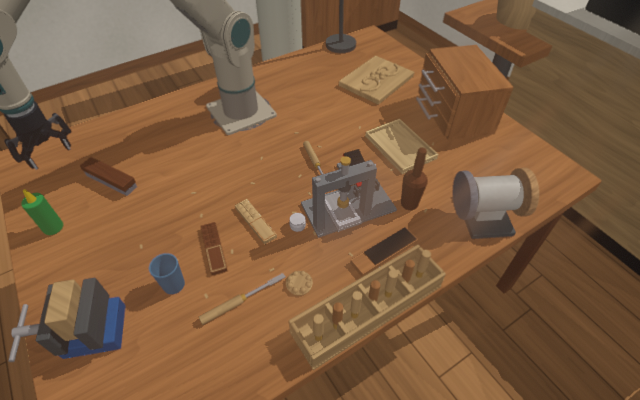

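View pics/top0.png

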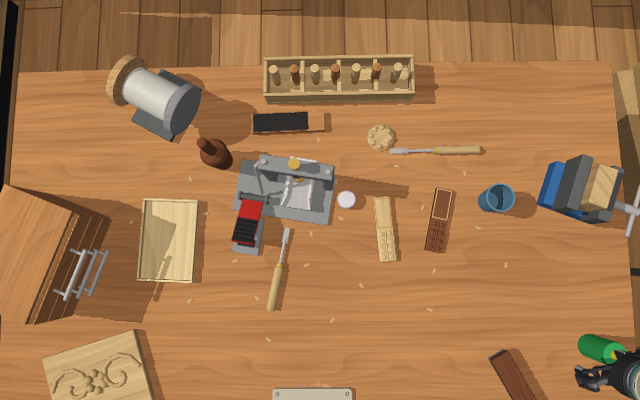

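```bash
python3 - <<'E'
import cv2
a=cv2.imread('pics/top0.png'); cv2.imwrite('pics/topc1.png',cv2.resize(a[140:290,215:415],None,fx=4,fy=4,interpolation=cv2.INTER_CUBIC))
cv2.imwrite('pics/topc2.png',cv2.resize(a[180:300,120:220],None,fx=5,fy=5,interpolation=cv2.INTER_CUBIC))
a=cv2.imread('pics/scene0.png'); cv2.imwrite('pics/scenec1.png',cv2.resize(a[120:260,220:420],None,fx=4,fy=4,interpolation=cv2.INTER_CUBIC))
E
```

```text
(no output)
```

View pics/topc1.png

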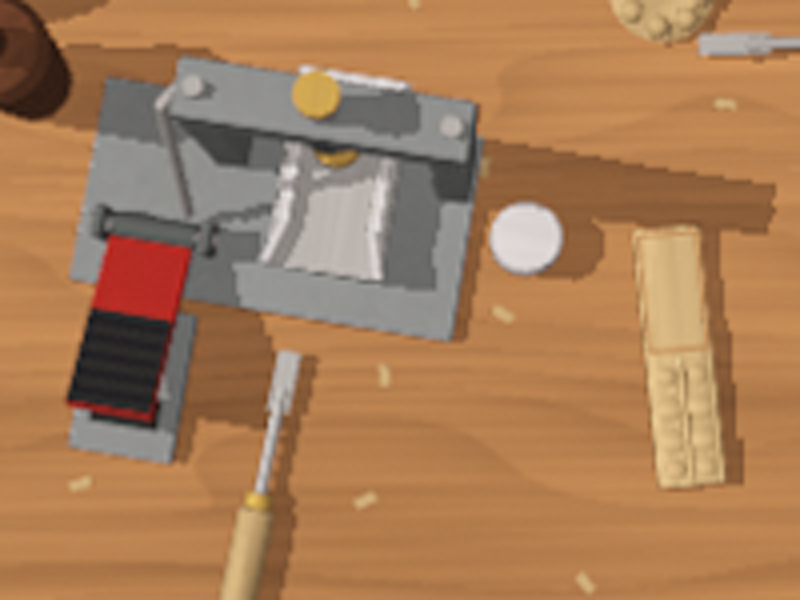

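View pics/scenec1.png

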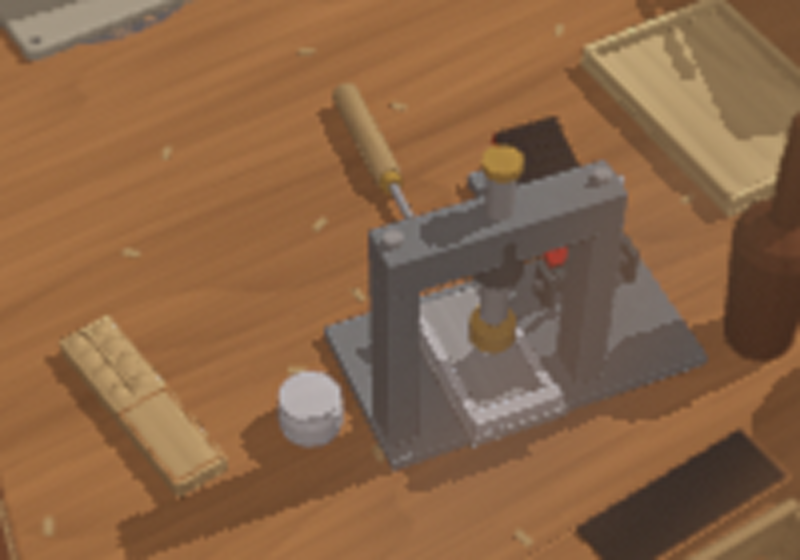

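View pics/topc2.png

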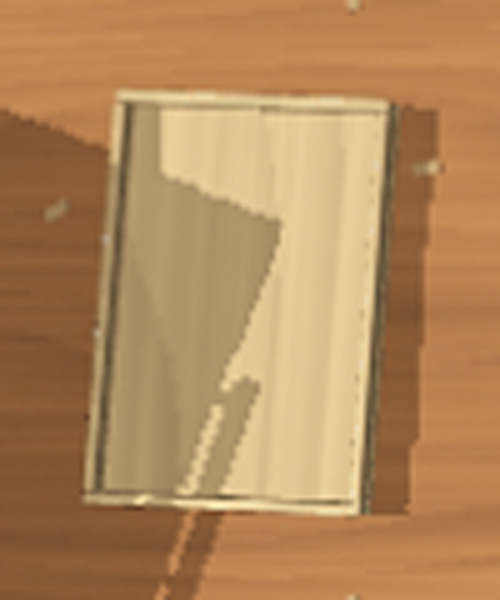

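```bash
cat > h.py <<'E'
import numpy as np, cv2
from plant import ctrl
C={n:ctrl.camera_params(n) for n in("scene","top")}
def rays(n,px):
    c=C[n]; u=cv2.undistortPoints(np.array(px,float).reshape(-1,1,2),c["mtx"],np.array([c["k1"],0,0,0]))[:,0]
    return np.c_[u,np.ones(len(u))]
def dep2w(n,px,z):
    p=rays(n,px)*np.array(z,float).reshape(-1,1); T=np.linalg.inv(C[n]["world_to_cam"])
    return p@T[:3,:3].T+T[:3,3]
def atz(n,px,h):
    T=np.linalg.inv(C[n]["world_to_cam"]); d=rays(n,px)@T[:3,:3].T; o=T[:3,3]
    return o+d*((h-o[2])/d[:,2])[:,None]
def proj(n,P):
    c=C[n]; T=c["world_to_cam"]; return cv2.projectPoints(np.array(P,float).reshape(-1,1,3),cv2.Rodrigues(T[:3,:3])[0],T[:3,3],c["mtx"],np.array([c["k1"],0,0,0.]))[0][:,0]
def tri(a,b):
    "a px in scene, b px in top -> world, gap"
    out=[]
    for p,q in zip(a,b):
        A=[];
        L=[]
        for n,x in(("scene",p),("top",q)):
            T=np.linalg.inv(C[n]["world_to_cam"]); d=(rays(n,[x])@T[:3,:3].T)[0]; d/=np.linalg.norm(d); L.append((T[:3,3],d))
        M=sum(np.eye(3)-np.outer(d,d) for o,d in L); v=sum((np.eye(3)-np.outer(d,d))@o for o,d in L)
        X=np.linalg.solve(M,v); out.append(np.r_[X,sum(np.linalg.norm((np.eye(3)-np.outer(d,d))@(X-o)) for o,d in L)])
    return np.array(out)
def cloud(n,d,x0,x1,y0,y1):
    v,u=np.mgrid[y0:y1,x0:x1]; px=np.c_[u.ravel(),v.ravel()]; z=d[y0:y1,x0:x1].ravel(); return dep2w(n,px,z),px
E
python3 - <<'E'
from h import *
np.set_printoptions(precision=1,suppress=True)
for n,boxes in {"top":{"table":(330,420,300,340),"blank":(365,405,190,270),"tray":(130,210,190,290),"press":(225,340,150,260)},"scene":{"table":(150,200,200,230),"blank":(230,285,195,250),"tray":(355,445,110,180),"press":(295,400,150,240)}}.items():
    d=np.load(f'pics/{n}0_d.npy')
    for k,(a,b,c,e) in boxes.items():
        P,px=cloud(n,d,a,b,c,e)
        if k=="table": print(n,k,np.percentile(P[:,2],[5,50,95]));continue
        if k=="blank":
            m=(P[:,2]>10)&(P[:,2]<25); Q=P[m]; 
        if k=="tray": m=(P[:,2]>3)&(P[:,2]<40)
        if k=="press": m=(P[:,2]>195)&(P[:,2]<225)
        Q=P[m]; print(n,k,m.sum(),np.percentile(Q[:,2],[5,50,95]),cv2.minAreaRect(Q[:,:2].astype(np.float32)))
        print(np.histogram(P[:,2],bins=range(-6,270,6))[0])
E
```

```text
top table [-3.3  1.1  5.3]
top blank 1079 [12.8 17.2 21.7] ((507.8121643066406, -200.154541015625), (169.95343017578125, 54.8947868347168), 4.324506759643555)
[ 760 1291   76  634  416    7    0    0    0    0    0    0    0    0
    0    0    0    0    0    0    0    0    0    0    0    0    0    0
    0    0    0    0    0    0    0    0    0    0    0    0    0    0
    0    0    0]
top tray 5176 [ 3.4  7.3 23. ] ((488.36474609375, 382.3475341796875), (269.9779357910156, 221.78102111816406), 0.5870053768157959)
[1153 3396 2497  281  451  181    0    0    0    0    0    0    0    0
    0    0    0    0    0    0    0    0    0    0    0    0    0    0
    0    0    0    0    0    0    0    0    0    0    0    0    0    0
    0    0    0]
top press 1116 [204.  208.8 213.4] ((643.5140380859375, 29.01294708251953), (182.41334533691406, 36.867919921875), 79.99749755859375)
[2039 3344 1254 1922  121   52   95  627  454  305  147  103  158  176
  148   46   20   38   20   16   30   13   13    9   10   16   12   14
   13   11   29   33   28   41   42  714  330   12    3    0    0    0
   
[... 436 characters left out ...]
4.1] ((468.11834716796875, 399.9359130859375), (320.5021057128906, 367.30340576171875), 57.60101318359375)
[ 516 2763 1246  234  283  127   20   21   28   56   24   17   49   44
   37   11    4    2    0    4    7   45   83   15   10   15   14   14
   14   26   33   31   52   48   51  171   86   24   23   27    1    0
    0    0    0]
scene press 837 [197.6 208.9 214.9] ((645.273681640625, 23.6781005859375), (173.68267822265625, 40.6185188293457), 79.68647003173828)
[ 922 3113  545  965  215  158  144  426  286  189  101   32   86   98
  111   58   41   89   46   44   51   47   45   41   50   34   46   48
   48   43   86   92   99   94  106  428  227   20   14   13   13    6
   12   65    2]
```

```bash
python3 - <<'E'
import cv2
a=cv2.imread('pics/top0.png'); cv2.imwrite('pics/t_press.png',cv2.resize(a[150:225,235:335],None,fx=8,fy=8,interpolation=cv2.INTER_CUBIC))
cv2.imwrite('pics/t_blank.png',cv2.resize(a[190:265,340:420],None,fx=8,fy=8,interpolation=cv2.INTER_CUBIC))
b=cv2.imread('pics/scene0.png'); cv2.imwrite('pics/s_press.png',cv2.resize(b[155:230,300:400],None,fx=8,fy=8,interpolation=cv2.INTER_CUBIC))
cv2.imwrite('pics/s_blank.png',cv2.resize(b[190:250,225:305],None,fx=8,fy=8,interpolation=cv2.INTER_CUBIC))
cv2.imwrite('pics/t_ped.png',cv2.resize(a[190:260,220:300],None,fx=8,fy=8,interpolation=cv2.INTER_CUBIC))
E
```

```text
(no output)
```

View pics/t_press.png

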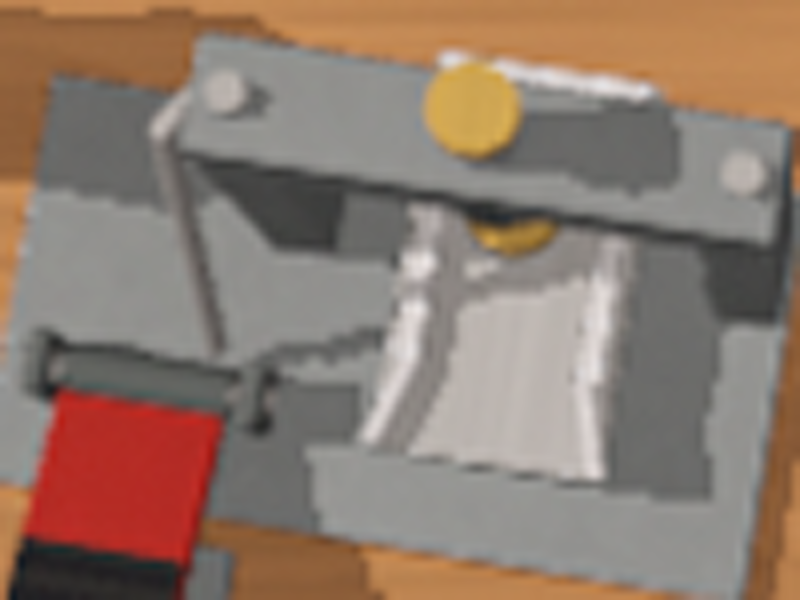

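View pics/s_press.png

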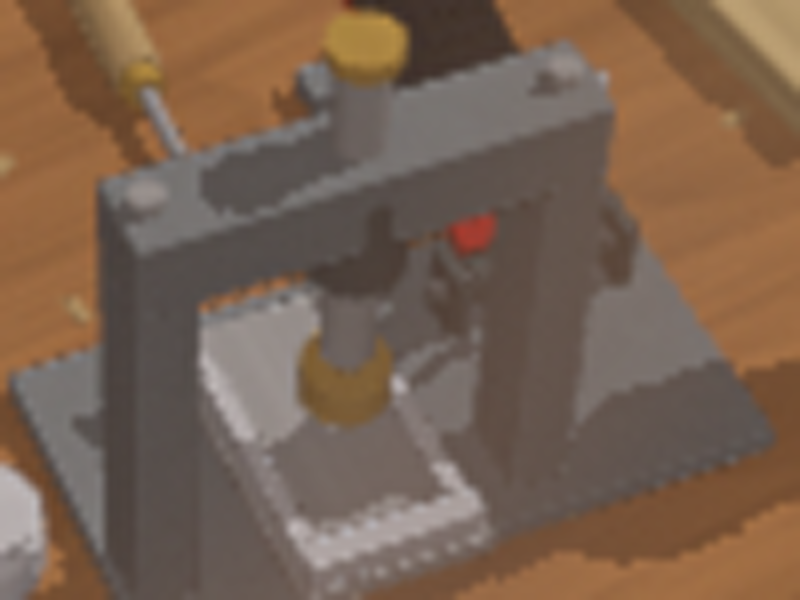

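View pics/t_blank.png

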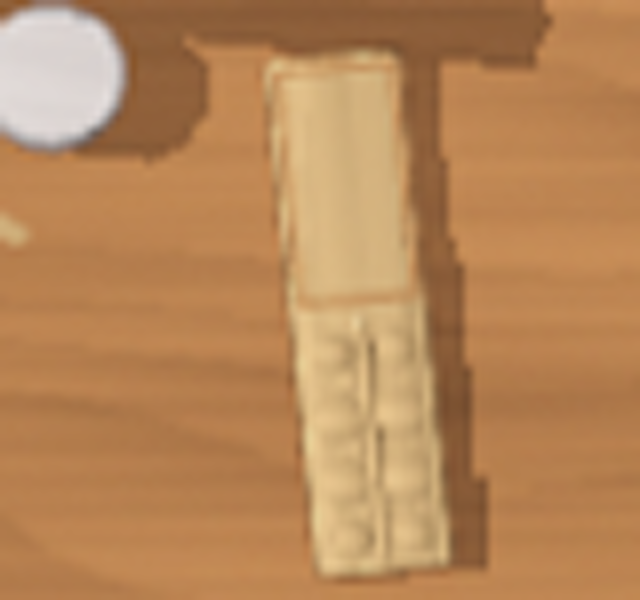

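View pics/s_blank.png

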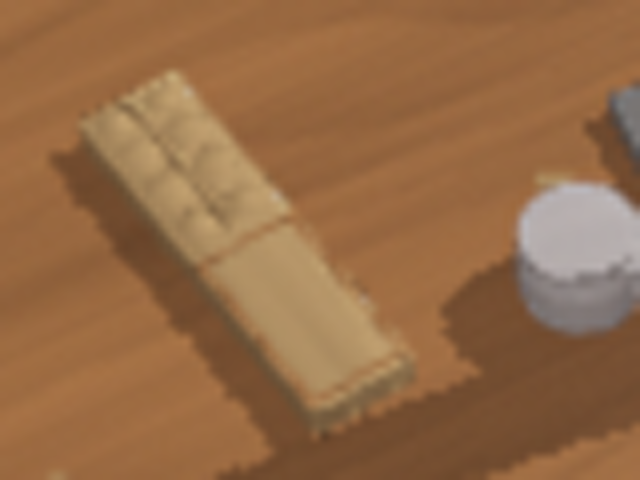

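View pics/t_ped.png

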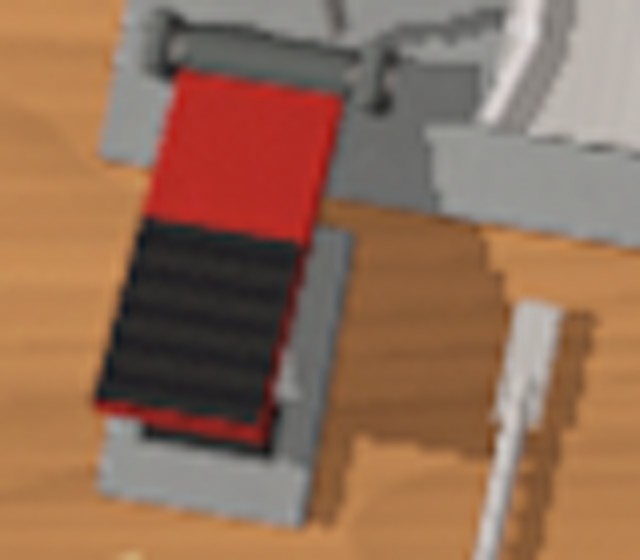

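```bash
cat > fit.py <<'E'
from h import *
from scipy.optimize import least_squares
def T2(p,L):
    L=np.array(L,float); c,s=np.cos(p[2]),np.sin(p[2]); return np.c_[p[0]+c*L[:,0]-s*L[:,1],p[1]+s*L[:,0]+c*L[:,1],L[:,2]]
def crop(px,off,k=8): return (np.array(px,float)+.5)/k-.5+np.array(off)
def fit(obs,p0):
    f=lambda p:np.concatenate([(proj(n,T2(p,L))-px).ravel() for n,L,px in obs])
    r=least_squares(f,p0,loss='soft_l1',f_scale=.7); return r.x,f(r.x).reshape(-1,2)
E
python3 - <<'E'
from fit import *
np.set_printoptions(precision=3,suppress=True)
cb=[(18,87,208),(18,-87,208),(-18,-87,208),(-18,87,208)]
ot=("top",cb,crop([(205,35),(790,125),(773,245),(185,155)],(235,150)))
os=("scene",[cb[2],cb[1],cb[0],cb[3]],crop([(100,182),(145,252),(612,110),(570,42)],(300,155)))
for o in([ot],[os],[ot,os]):
    p,r=fit(o,[640,25,-.17]); print(p,np.abs(r).max(),'\n',r.round(1).tolist())
P=p
for n,off in(("top",(235,150)),("scene",(300,155))):
    L=[(-80,38,40),(-80,-38,40),(52,38,40),(52,-38,40),(38,26,40),(38,-26,40),(0,0,80),(-18,63,172),(-18,-63,172)]
    print(n,((proj(n,T2(P,L))-off+.5)*8-.5).round(0).tolist())
top=[(85,22,16),(85,-22,16),(-85,-22,16),(-85,22,16)]
ot=("top",top,crop([(285,72),(400,65),(448,565),(320,575)],(340,190)))
os=("scene",[top[2],top[3],top[1],top[0]],crop([(80,125),(178,72),(318,405),(412,360)],(225,190)))
for o in([ot],[os],[ot,os]):
    p,r=fit(o,[508,-198,.07]); print('blank',p,np.abs(r).max(),'\n',r.round(1).tolist())
a=crop([(80,125),(178,72),(318,405),(412,360)],(225,190)); b=crop([(448,565),(320,575),(400,65),(285,72)],(340,190))
print(tri(a,b))
a=crop([(100,182),(145,252),(612,110),(570,42)],(300,155)); b=crop([(773,245),(790,125),(205,35),(185,155)],(235,150))
print(tri(a,b))
E
```

```text
[642.703  23.558  -0.169] 0.922084459230291 
 [[-0.7, -0.2], [0.9, -0.1], [0.6, 0.3], [-0.9, 0.0]]
[644.886  25.804  -0.173] 1.467486083883557 
 [[-0.5, 0.0], [-0.9, 0.7], [1.5, -0.3], [0.5, -0.6]]
[643.259  24.523  -0.171] 1.6206381262014702 
 [[-1.1, -0.5], [0.5, -0.3], [0.2, 0.1], [-1.3, -0.3], [-1.3, -0.1], [-1.6, 0.6], [0.7, -0.6], [-0.3, -0.8]]
top [[369.0, 447.0], [598.0, 484.0], [437.0, 55.0], [663.0, 89.0], [465.0, 101.0], [620.0, 125.0], [515.0, 207.0], [273.0, 186.0], [694.0, 251.0]]
scene [[340.0, 284.0], [157.0, 342.0], [494.0, 536.0], [302.0, 603.0], [447.0, 518.0], [316.0, 563.0], [342.0, 394.0], [496.0, 130.0], [158.0, 235.0]]
blank [ 506.655 -196.752    0.059] 1.3503281220905023 
 [[-1.4, -0.8], [0.8, -1.1], [0.5, 0.9], [-0.3, 0.8]]
blank [ 509.443 -194.164    0.076] 1.5450609403550004 
 [[-0.2, -0.2], [0.0, -0.2], [-0.4, 1.5], [0.8, -0.4]]
blank [ 508.049 -195.395    0.067] 2.141655069586136 
 [[-2.1, -1.2], [-0.0, -1.7], [0.2, 0.2], [-0.6, 0.3], [-0.6, -0.5], [-0.3, -0.4], [-1.3, 1.5], [0.1, -0.4]]
[[ 425.488 -222.328   13.97     1.013]
 [ 423.008 -179.816   15.825    1.922]
 [ 590.942 -208.858   16.657    5.623]
 [ 589.626 -170.704   13.748    6.216]]
[[611.757 -56.523 207.341   2.822]
 [646.31  -61.555 208.393   3.525]
 [675.083 105.272 206.227   0.616]
 [640.896 112.123 205.744   3.336]]
```

```bash
cat >> h.py <<'E'
from scipy.spatial.transform import Rotation as R
def cur():
    s=ctrl.get_state(); q=s["tcp_rot"]; return s,R.from_quat(np.r_[q[1:],q[0]])
def Rdown(yaw,flip=1):
    "tool x down, tool z along flip*(y axis of yaw)"
    x=np.array([0,0,-1.]); z=flip*np.array([-np.sin(yaw),np.cos(yaw),0]); return R.from_matrix(np.c_[x,np.cross(z,x),z])
def go(pos,Rt):
    s,r=cur(); d=r.inv().apply(np.array(pos)-s["ee_pos"])/1000; w=(r.inv()*Rt).as_rotvec()
    print("t %.2f"%s["t"],"pos",s["ee_pos"].round(1),"F",s["wrist_force"].round(1),"w %.3f"%s["width"],"q",s["joints"].round(2)); print("shift",d.round(4),"turn",w.round(4),"deg",np.degrees(np.linalg.norm(w)).round(1))
E
python3 - <<'E'
from fit import *
s,r=cur(); print(r.as_matrix().round(3))
top=np.array
a=crop([(117,92),(397,102),(365,515),(85,500)],(120,180),5)
L=[(110,75,22),(110,-75,22),(-110,-75,22),(-110,75,22)]
p,e=fit([("top",L,a)],[488,382,0]);print("tray",p,e.round(1).tolist())
for f in(1,-1): go([451.1,-199.3,150],Rdown(.067,f))
E
```

```text
[[-0.001  0.946  0.325]
 [ 0.002  0.325 -0.946]
 [-1.    -0.    -0.002]]
tray [ 4.85257486e+02  3.79263884e+02 -5.27335723e-02] [[0.6, -0.6], [-0.6, -0.4], [-0.1, 0.4], [0.1, 0.5]]
t 0.10 pos [ 211.  -614.3  303.1] F [ 0.1 -0.6 -0.6] w 1.004 q [ 1.17  0.63  0.04  1.52 -0.03  1.   -0.02]
shift [ 0.1536  0.3619 -0.3143] turn [-2.8778e+00 -3.0000e-04 -2.5000e-03] deg 164.9
t 0.10 pos [ 211.  -614.3  303.1] F [ 0.1 -0.6 -0.6] w 1.004 q [ 1.17  0.63  0.04  1.52 -0.03  1.   -0.02]
shift [ 0.1536  0.3619 -0.3143] turn [ 2.638e-01 -1.700e-03  2.000e-04] deg 15.1
```

jog_arm(
  commands=[
    [[0,0.03,-0.026,0.05,0,0,0.085],[0,0.06,-0.052,0.1,0,0,0.085],[0,0.09,-0.078,0.15,0,0,0.085],[0,0.12,-0.104,0.2,0,0,0.085],[0,0.15,-0.13,0.264,0,0,0.085]],
  ],
  squeeze=50,
)

```text
t: 0.52
ee_pos: [311.2, -441.2, 303.6]
tcp_rot: [0.515, 0.484, 0.516, -0.484]
wrist_force: [1.0, -0.9, 0.3]
width: 0.994
```

```bash
python3 - <<'E'
from h import *
go([451.1,-199.3,150],Rdown(.067,-1))
E
```

```text
t 0.52 pos [ 311.2 -441.2  303.6] F [ 1.  -0.9  0.3] w 0.994 q [ 0.83  0.47  0.11  1.83 -0.07  0.84 -0.54]
shift [ 0.1537  0.155  -0.2324] turn [-0.0033 -0.0007  0.0001] deg 0.2
```

jog_arm(
  commands=[
    [[0,0.022,-0.033,0,0,0,0.085],[0,0.044,-0.066,0,0,0,0.085],[0.01,0.066,-0.099,0,0,0,0.085],[0.02,0.088,-0.132,0,0,0,0.085],[0.03,0.11,-0.165,0,0,0,0.085]],
  ],
)

```text
t: 0.93
ee_pos: [410.1, -269.3, 273.7]
tcp_rot: [0.516, 0.483, 0.516, -0.483]
wrist_force: [0.7, -0.9, -0.1]
width: 0.996
```

```bash
python3 - <<'E'
from h import *
go([451.1,-199.3,150],Rdown(.067,-1))
E
```

```text
t 0.93 pos [ 410.1 -269.3  273.7] F [ 0.7 -0.9 -0.1] w 0.996 q [ 0.46  0.45  0.09  1.99 -0.06  0.71 -0.92]
shift [ 0.1237  0.0456 -0.0672] turn [-0.0005  0.0001 -0.0004] deg 0.0
```

jog_arm(
  commands=[
    [[0.01,0.019,-0.028,0,0,0,0.085],[0.03,0.038,-0.056,0,0,0,0.085],[0.06,0.046,-0.067,0,0,0,0.085],[0.095,0.046,-0.067,0,0,0,0.085],[0.124,0.046,-0.067,0,0,0,0.085]],
  ],
)

```text
t: 1.35
ee_pos: [451.6, -199.3, 148.3]
tcp_rot: [0.517, 0.482, 0.517, -0.482]
wrist_force: [-1.1, -0.1, -0.4]
width: 0.996
```

```bash
python3 - <<'E'
from h import *
go([451.1,-199.3,76],Rdown(.067,-1))
for n in("top","scene"):
    p,d=ctrl.read_camera(n)
    a=p[150:290,320:440] if n=="top" else p[150:260,200:320]
    cv2.imwrite(f'pics/{n}1.png',cv2.resize(a[:,:,::-1],None,fx=4,fy=4,interpolation=cv2.INTER_CUBIC))
E
```

```text
t 1.35 pos [ 451.6 -199.3  148.3] F [-1.1 -0.1 -0.4] w 0.996 q [ 0.32  0.66  0.05  2.08 -0.09  0.4  -1.05]
shift [ 0.0723 -0.0005 -0.    ] turn [ 0.0034 -0.0006 -0.0002] deg 0.2
```

View pics/top1.png

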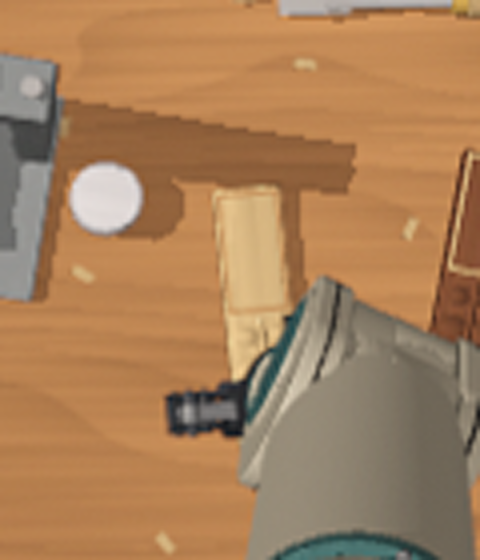

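View pics/scene1.png

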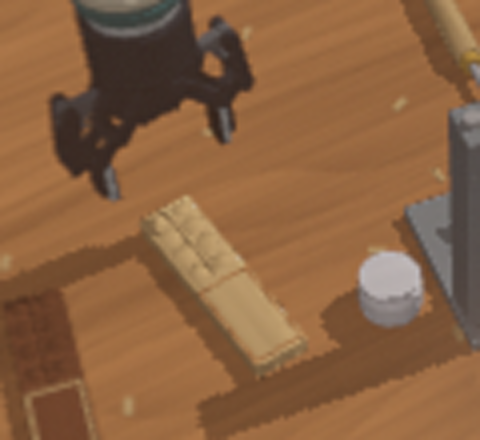

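jog_arm(
  commands=[
    [[0.02,0,0,0,0,0,0.085],[0.04,0,0,0,0,0,0.085],[0.055,0,0,0,0,0,0.085],[0.065,0,0,0,0,0,0.085],[0.072,0,0,0,0,0,0.085]],
  ],
)

```text
t: 1.87
ee_pos: [451.3, -201.7, 78.2]
tcp_rot: [0.517, 0.483, 0.516, -0.483]
wrist_force: [0.4, 0.3, 0.0]
width: 0.998
```

```bash
python3 - <<'E'
from h import *
go([451.1,-199.3,76],Rdown(.067,-1))
print(ctrl.pinch_z)
E
```

```text
t 1.87 pos [ 451.3 -201.7   78.2] F [0.4 0.3 0. ] w 0.998 q [ 0.34  0.8   0.03  2.1  -0.1   0.24 -1.04]
shift [ 0.0022 -0.     -0.0024] turn [-0.0009  0.0004 -0.0007] deg 0.1
53.900000000000006
```

```bash
cat >> h.py <<'E'
def Rt(yaw,t=.15): return Rdown(yaw,-1)*R.from_rotvec([0,0,-t])
E
python3 - <<'E'
from h import *
print(Rt(.067).as_matrix().round(3))
go([461.1,-198.6,78],Rt(.067))
E
```

```text
[[-0.149  0.987  0.067]
 [-0.01   0.066 -0.998]
 [-0.989 -0.149 -0.   ]]
t 1.87 pos [ 451.3 -201.7   78.2] F [0.4 0.3 0. ] w 0.998 q [ 0.34  0.8   0.03  2.1  -0.1   0.24 -1.04]
shift [ 0.0002  0.01   -0.0024] turn [-0.0009  0.0003 -0.1507] deg 8.6
```

jog_arm(
  commands=[
    [[-0.01,0.005,0,0,0,-0.07,0.085],[-0.01,0.01,0,0,0,-0.15,0.085],[-0.005,0.01,0,0,0,-0.15,0.085],[-0.001,0.01,0,0,0,-0.15,0.085],[-0.001,0.01,0,0,0,-0.15,0.085]],
  ],
)

```text
t: 2.28
ee_pos: [459.9, -200.3, 78.4]
tcp_rot: [0.479, 0.443, 0.551, -0.52]
wrist_force: [-0.7, 0.2, 0.0]
width: 0.993
```

```bash
python3 - <<'E'
from h import *
go([461.1,-198.6,76],Rt(.067))
E
```

```text
t 2.28 pos [ 459.9 -200.3   78.4] F [-0.7  0.2  0. ] w 0.993 q [ 0.24  0.84  0.13  1.98 -0.08  0.47 -1.09]
shift [ 0.0022  0.0017 -0.0016] turn [-0.0002 -0.0007  0.0001] deg 0.0
```

jog_arm(
  commands=[
    [[0.0015,0.0015,-0.001,0,0,0,0.085],[0.0025,0.0015,-0.001,0,0,0,0.07],[0.0025,0.0015,-0.001,0,0,0,0.05],[0.0025,0.0015,-0.001,0,0,0,0.03],[0.0025,0.0015,-0.001,0,0,0,0.03]],
  ],
  squeeze=50,
)

```text
t: 2.7
ee_pos: [461.8, -199.6, 76.6]
tcp_rot: [0.479, 0.443, 0.551, -0.52]
wrist_force: [-1.4, -0.8, 0.2]
width: 0.502
```

jog_arm(
  commands=[
    [[0,0,0,0,0,0,0.03],[0,0,0,0,0,0,0.03],[0,0,0,0,0,0,0.03],[0,0,0,0,0,0,0.03],[0,0,0,0,0,0,0.03]],
  ],
)

```text
t: 3.12
ee_pos: [461.8, -199.6, 76.6]
tcp_rot: [0.479, 0.443, 0.551, -0.521]
wrist_force: [-1.1, -0.9, 5.1]
width: 0.502
```

```bash
python3 - <<'E'
from h import *
go([461.8,-199.6,176],Rt(.067))
E
```

```text
t 3.12 pos [ 461.8 -199.6   76.6] F [-1.1 -0.9  5.1] w 0.502 q [ 0.24  0.84  0.13  1.98 -0.08  0.47 -1.1 ]
shift [-0.0983 -0.0149 -0.    ] turn [-0.0006  0.      0.0001] deg 0.0
```

jog_arm(
  commands=[
    [[-0.01,-0.0015,0,0,0,0,0.03],[-0.03,-0.0045,0,0,0,0,0.03],[-0.055,-0.008,0,0,0,0,0.03],[-0.08,-0.012,0,0,0,0,0.03],[-0.098,-0.015,0,0,0,0,0.03]],
  ],
)

```text
t: 3.53
ee_pos: [462.2, -199.6, 177.5]
tcp_rot: [0.479, 0.443, 0.551, -0.52]
wrist_force: [-0.3, -0.3, -1.7]
width: 0.497
```

```bash
python3 - <<'E'
from h import *
go([461.8,-199.6,176],Rt(.067))
for n in("top","scene"):
    p,d=ctrl.read_camera(n)
    a=p[150:290,320:440] if n=="top" else p[130:250,200:320]
    cv2.imwrite(f'pics/{n}2.png',cv2.resize(a[:,:,::-1],None,fx=4,fy=4,interpolation=cv2.INTER_CUBIC))
E
```

```text
t 3.53 pos [ 462.2 -199.6  177.5] F [-0.3 -0.3 -1.7] w 0.497 q [ 0.21  0.66  0.16  1.94 -0.06  0.68 -1.1 ]
shift [ 0.0015 -0.0001 -0.    ] turn [-0.0003  0.0006 -0.0017] deg 0.1
```

View pics/top2.png

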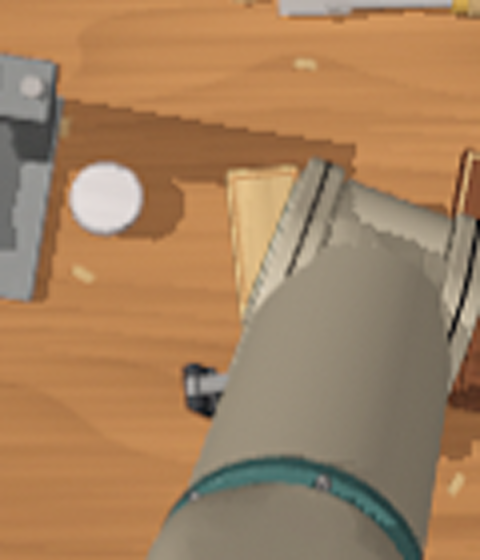

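View pics/scene2.png

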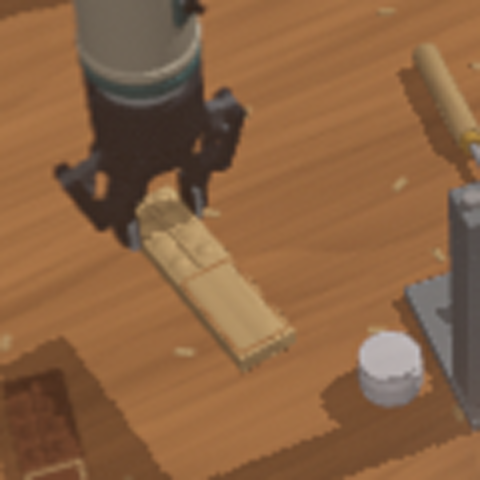

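```bash
python3 - <<'E'
from fit import *
np.set_printoptions(precision=1,suppress=True)
p,d=ctrl.read_camera("top"); cv2.imwrite('pics/top3.png',cv2.resize(p[170:260,360:440,::-1],None,fx=8,fy=8,interpolation=cv2.INTER_CUBIC))
p2,d2=ctrl.read_camera("scene"); cv2.imwrite('pics/scene3.png',cv2.resize(p2[170:235,225:285,::-1],None,fx=8,fy=8,interpolation=cv2.INTER_CUBIC))
P,px=cloud("top",d,375,450,180,290)
m=P[:,2]>60
P=P[m]; 
for z0 in range(60,420,30):
    q=P[(P[:,2]>=z0)&(P[:,2]<z0+30)]
    if len(q): print(z0,len(q),q.min(0),q.max(0))
m=(d2[170:235,225:285]>0)
Q,_=cloud("scene",d2,225,285,170,235); Q=Q[(Q[:,2]>85)&(Q[:,0]>500)&(Q[:,2]<150)]
A=np.c_[Q[:,:2],np.ones(len(Q))]; print(len(Q),np.linalg.lstsq(A,Q[:,2],rcond=None)[0]*[1000,1000,1],Q.mean(0),cv2.minAreaRect(Q[:,:2].astype(np.float32)))
E
```

```text
90 244 [ 495.8 -211.   104.5] [ 595.6 -167.9  120. ]
120 121 [ 517.2 -210.3  120. ] [ 592.8 -168.7  125.9]
180 1 [ 456.7 -154.   201.3] [ 456.7 -154.   201.3]
210 8 [ 458.8 -155.4  212.4] [ 467.6 -152.7  218.1]
519 [-35.1  54.8 146.4] [ 552.7 -194.7  116.3] ((548.0428466796875, -193.27883911132812), (98.02798461914062, 44.82102966308594), 4.945707321166992)
```

View pics/top3.png

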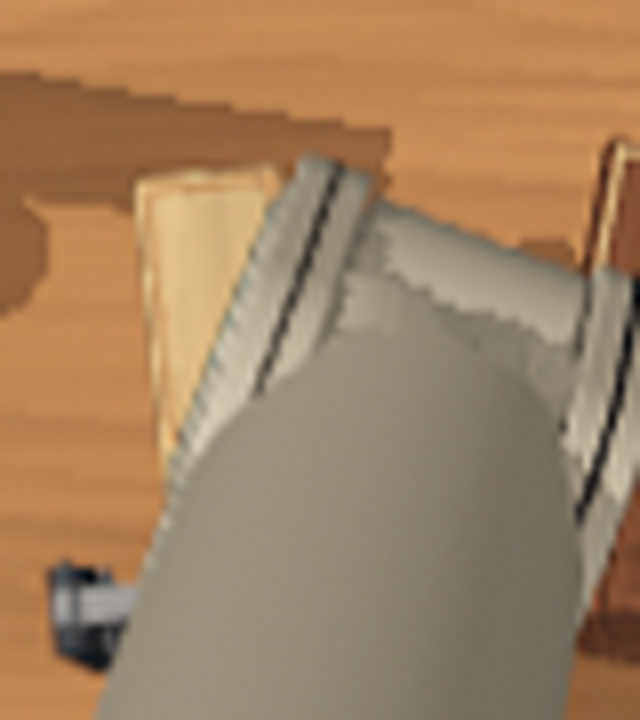

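View pics/scene3.png

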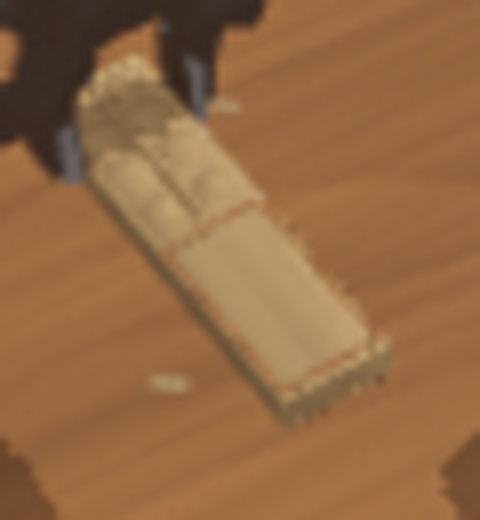

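```bash
python3 - <<'E'
from fit import *
np.set_printoptions(precision=2,suppress=True)
a=crop([(288,402),(383,347)],(225,170)); b=crop([(277,170),(137,185)],(360,170))
print(tri(a,b)); 
p,d=ctrl.read_camera("scene"); q,e=ctrl.read_camera("top")
for n,d,box in(("scene",d,(225,285,170,235)),("top",e,(360,440,170,260))):
    Q,_=cloud(n,d,*box); Q=Q[(Q[:,2]>85)&(Q[:,2]<150)]
    yy=Q[:,1]+196-.067*(Q[:,0]-500)
    Q=Q[(Q[:,0]>520)&(Q[:,0]<583)&(abs(yy-0)<14)]
    A=np.c_[Q[:,:2]-[550,-195],np.ones(len(Q))]; print(n,len(Q),np.linalg.lstsq(A,Q[:,2],rcond=None)[0]*[1000,1000,1])
print(e[170:260,360:440].max(), (e[200:260,390:420]).min())
E
```

```text
[[ 596.32 -209.88  117.7     3.41]
 [ 591.71 -169.3   114.97    1.2 ]]
scene 178 [ -5.95   2.08 116.27]
top 155 [-19.81 -25.08 115.38]
1325.941 0.0
```

```bash
python3 - <<'E'
from fit import *
np.set_printoptions(precision=1,suppress=True)
px=[(399.5,189.5),(406,192),(434,203),(383,225)]
for z in(200,250,300,350,400): print(z,atz("top",px,z).tolist())
p,d=ctrl.read_camera("scene"); cv2.imwrite('pics/scene4.png',cv2.resize(p[20:220,150:400,::-1],None,fx=3,fy=3,interpolation=cv2.INTER_CUBIC))
s,r=cur(); 
for k in(0,50,100,150,200): print(k,proj("scene",[s["ee_pos"]-k*r.as_matrix()[:,0]]))
E
```

```text
200 [[588.4029096999038, -213.20482268373283, 200.0], [582.4468169173939, -227.8134157085966, 200.0], [556.3604804972646, -290.52385724360397, 200.0], [508.0858735315125, -173.43154268786301, 200.0]]
250 [[582.1553758870791, -206.31683149420357, 250.0], [576.4689559868003, -220.26399402592168, 250.0], [551.5637256686318, -280.13510680426623, 250.0], [505.47483891819576, -168.34435874629474, 250.0]]
300 [[575.9078420742544, -199.42884030467428, 300.0], [570.4910950562067, -212.7145723432468, 300.0], [546.7669708399991, -269.7463563649285, 300.0], [502.863804304879, -163.2571748047265, 300.0]]
350 [[569.6603082614297, -192.54084911514502, 350.0], [564.5132341256133, -205.1651506605719, 350.0], [541.9702160113663, -259.35760592559075, 350.0], [500.25276969156226, -158.16999086315826, 350.0]]
400 [[563.412774448605, -185.65285792561576, 400.0], [558.5353731950197, -197.615728977897, 400.0], [537.1734611827336, -248.968855486253, 400.0], [497.6417350782455, -153.08280692159002, 400.0]]
0 [[238.5 172.6]]
50 [[237.1 161.2]]
100 [[235.6 148.9]]
150 [[234.  135.6]]
200 [[232.3 121.2]]
```

View pics/scene4.png

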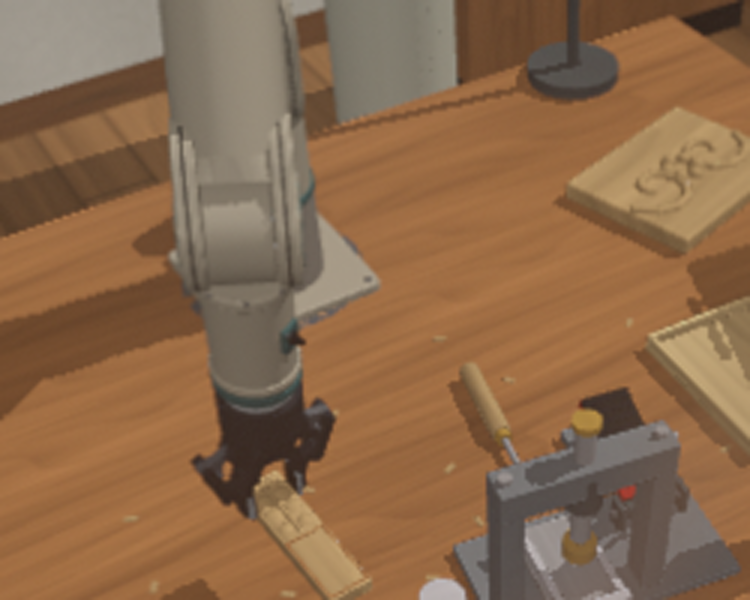

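```bash
cat >> h.py <<'E'
PP=(643.8,23.7,-.171)
def pw(x,y,z,P=PP):
    c,s=np.cos(P[2]),np.sin(P[2]); return np.array([P[0]+c*x-s*y,P[1]+s*x+c*y,z])
def inpress(P=PP):
    s,r=cur(); d=s["ee_pos"][:2]-np.array(P[:2]); c,sn=np.cos(P[2]),np.sin(P[2]); 
    print("TCP in press",(c*d[0]+sn*d[1]).round(1),(-sn*d[0]+c*d[1]).round(1),s["ee_pos"][2].round(1))
E
python3 - <<'E'
from h import *
go(pw(-200,0,180),Rt(-.171))
E
```

```text
t 3.88 pos [ 461.2 -199.1  174.4] F [ 0.3  1.  -0.6] w 0.497 q [ 0.21  0.67  0.16  1.95 -0.06  0.67 -1.1 ]
shift [-0.0057  0.0019 -0.2573] turn [0.2354 0.0349 0.002 ] deg 13.6
```

jog_arm(
  commands=[
    [[0,0,-0.03,0.03,0.004,0,0.03],[-0.002,0,-0.065,0.07,0.01,0,0.03],[-0.004,0,-0.1,0.11,0.016,0,0.03],[-0.006,0,-0.135,0.15,0.022,0,0.03],[-0.006,0,-0.17,0.19,0.028,0,0.03]],
  ],
)

```text
t: 4.3
ee_pos: [450.8, -28.3, 180.6]
tcp_rot: [-0.426, -0.494, -0.506, 0.565]
wrist_force: [0.2, 0.9, -1.0]
width: 0.499
```

```bash
python3 - <<'E'
from h import *
go(pw(-200,0,170),Rt(-.171))
E
```

```text
t 4.30 pos [450.8 -28.3 180.6] F [ 0.2  0.9 -1. ] w 0.499 q [-0.12  0.62  0.19  2.07 -0.2   0.63 -1.48]
shift [ 0.0127 -0.0132 -0.0849] turn [0.0425 0.0075 0.0013] deg 2.5
```

jog_arm(
  commands=[
    [[0.002,-0.004,-0.03,0.015,0.003,0,0.03],[0.006,-0.008,-0.06,0.03,0.006,0,0.03],[0.012,-0.013,-0.085,0.043,0.0075,0,0.03],[0.0127,-0.0132,-0.085,0.043,0.0075,0,0.03],[0.0127,-0.0132,-0.085,0.043,0.0075,0,0.03]],
  ],
)

```text
t: 4.72
ee_pos: [446.2, 57.9, 169.5]
tcp_rot: [-0.415, -0.503, -0.497, 0.573]
wrist_force: [-0.7, -0.7, -0.7]
width: 0.498
```

```bash
python3 - <<'E'
from h import *
inpress()
go(pw(-200,0,124),Rt(-.171))
p,d=ctrl.read_camera("top"); cv2.imwrite('pics/top5.png',cv2.resize(p[140:270,220:380,::-1],None,fx=4,fy=4,interpolation=cv2.INTER_CUBIC))
p,d=ctrl.read_camera("scene"); cv2.imwrite('pics/scene5.png',cv2.resize(p[120:240,260:400,::-1],None,fx=5,fy=5,interpolation=cv2.INTER_CUBIC))
E
```

```text
TCP in press -200.5 0.1 169.5
t 4.72 pos [446.2  57.9 169.5] F [-0.7 -0.7 -0.7] w 0.498 q [-0.28  0.63  0.17  2.08 -0.26  0.6  -1.64]
shift [0.0449 0.0074 0.0001] turn [0.0059 0.001  0.0026] deg 0.4
```

View pics/top5.png

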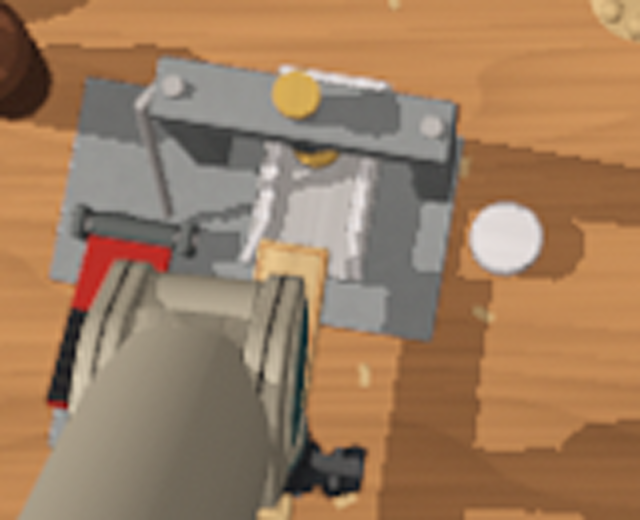

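View pics/scene5.png

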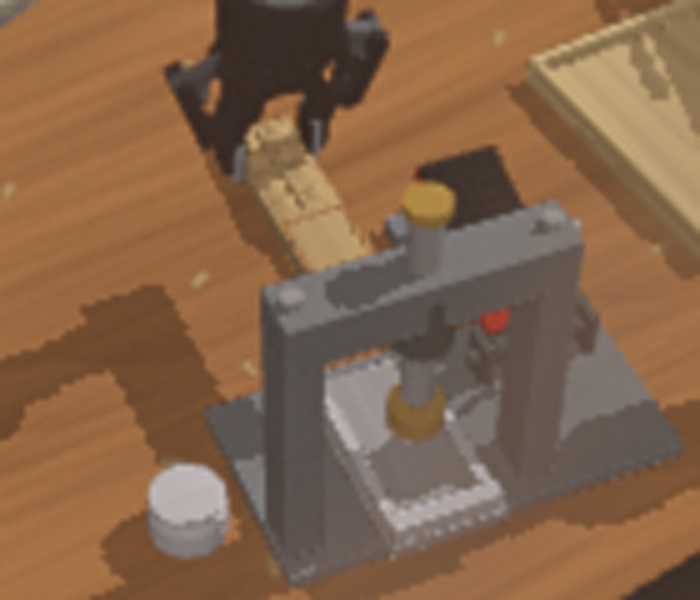

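```bash
python3 - <<'E'
from fit import *
for y in(22,-22): print(((proj("top",[pw(-69,y,109.5)])-[220,140]+.5)*4-.5).round(1))
p,d=ctrl.read_camera("top"); cv2.imwrite('pics/top6.png',cv2.resize(p[165:215,270:320,::-1],None,fx=12,fy=12,interpolation=cv2.INTER_CUBIC))
for P in [(-69,22,109.5),(-69,-22,109.5),(-50,26,50),(-50,-26,50),(-80,38,50),(-80,-38,50),(-20,26,50),(-20,-26,50)]: print(P,((proj("top",[pw(*P)])-[270,165]+.5)*12-.5).round(0))
E
```

```text
[[261.9 238.5]]
[[332.  249.6]]
(-69, 22, 109.5) [[187. 416.]]
(-69, -22, 109.5) [[397. 450.]]
(-50, 26, 50) [[210. 357.]]
(-50, -26, 50) [[447. 394.]]
(-80, 38, 50) [[133. 484.]]
(-80, -38, 50) [[479. 539.]]
(-20, 26, 50) [[234. 221.]]
(-20, -26, 50) [[469. 258.]]
```

View pics/top6.png

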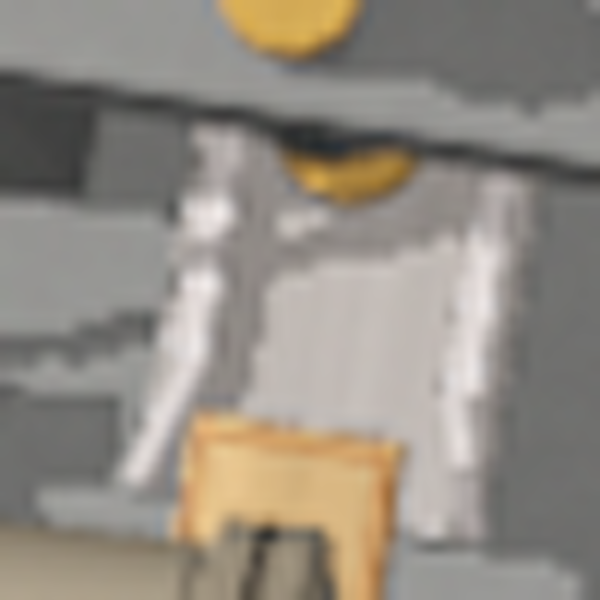

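jog_arm(
  commands=[
    [[0.01,0.0015,-0.0005,0.005,0,0.002,0.03],[0.02,0.003,-0.0005,0.005,0,0.002,0.03],[0.03,0.005,-0.0005,0.005,0,0.002,0.03],[0.04,0.0065,-0.0005,0.005,0,0.002,0.03],[0.045,0.0075,-0.0005,0.005,0,0.002,0.03]],
  ],
)

```text
t: 5.28
ee_pos: [447.4, 56.2, 123.5]
tcp_rot: [-0.413, -0.506, -0.493, 0.575]
wrist_force: [0.3, 0.4, -0.4]
width: 0.497
```

```bash
python3 - <<'E'
from h import *
inpress()
go(pw(-200,.6,118.5),Rt(-.171))
E
```

```text
TCP in press -199.1 -1.4 123.5
t 5.28 pos [447.4  56.2 123.5] F [ 0.3  0.4 -0.4] w 0.497 q [-0.25  0.72  0.14  2.1  -0.29  0.49 -1.61]
shift [ 0.0051 -0.0002 -0.002 ] turn [-0.0038  0.0006 -0.0003] deg 0.2
```

jog_arm(
  commands=[
    [[0.002,0,-0.002,-0.004,0,0,0.03],[0.004,0,-0.002,-0.004,0,0,0.03],[0.005,0,-0.002,-0.004,0,0,0.03],[0.005,0,-0.002,-0.004,0,0,0.03],[0.005,0,-0.002,-0.004,0,0,0.03]],
  ],
)

```text
t: 5.7
ee_pos: [447.7, 59.0, 120.4]
tcp_rot: [-0.415, -0.506, -0.494, 0.573]
wrist_force: [0.3, -0.3, -0.7]
width: 0.499
```

```bash
python3 - <<'E'
from h import *
inpress()
go(pw(-150,.6,118.5),Rt(-.171))
p,d=ctrl.read_camera("top"); cv2.imwrite('pics/top7.png',cv2.resize(p[165:215,270:320,::-1],None,fx=12,fy=12,interpolation=cv2.INTER_CUBIC))
p,d=ctrl.read_camera("scene"); cv2.imwrite('pics/scene7.png',cv2.resize(p[140:230,300:380,::-1],None,fx=6,fy=6,interpolation=cv2.INTER_CUBIC))
E
```

```text
TCP in press -199.3 1.4 120.4
t 5.70 pos [447.7  59.  120.4] F [ 0.3 -0.3 -0.7] w 0.499 q [-0.25  0.73  0.13  2.1  -0.3   0.48 -1.61]
shift [-0.0054  0.049   0.0008] turn [ 0.0013 -0.0001 -0.0026] deg 0.2
```

View pics/top7.png

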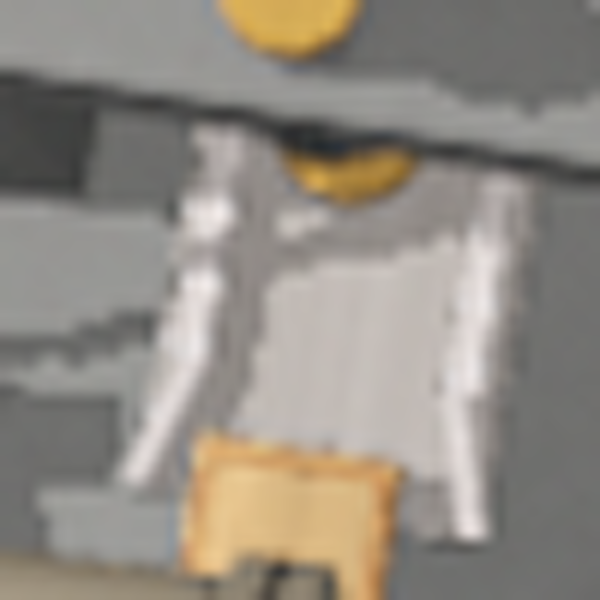

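View pics/scene7.png

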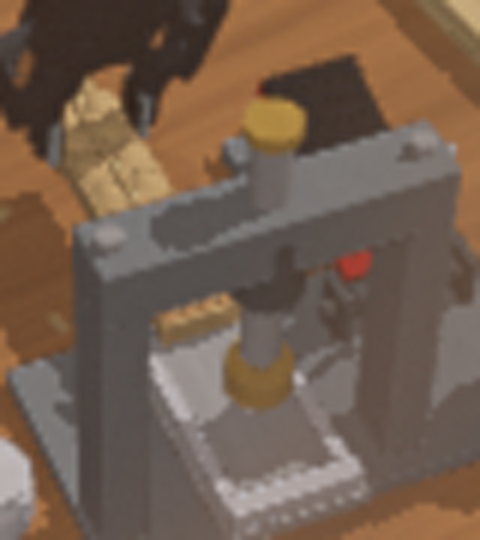

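jog_arm(
  commands=[
    [[0.0005,0.01,0.0008,0.001,0,-0.0025,0.03],[-0.0005,0.02,0.0014,0.001,0,-0.0025,0.03],[-0.0025,0.03,0.0014,0.001,0,-0.0025,0.03],[-0.004,0.04,0.0014,0.001,0,-0.0025,0.03],[-0.0055,0.049,0.0014,0.001,0,-0.0025,0.03]],
  ],
)

```text
t: 6.22
ee_pos: [496.6, 49.1, 118.6]
tcp_rot: [-0.414, -0.505, -0.495, 0.573]
wrist_force: [0.9, 0.3, -1.1]
width: 0.495
```

```bash
python3 - <<'E'
from h import *
inpress()
go(pw(-110,0,118),Rt(-.171))
p,d=ctrl.read_camera("top"); cv2.imwrite('pics/top8.png',cv2.resize(p[165:215,270:320,::-1],None,fx=12,fy=12,interpolation=cv2.INTER_CUBIC))
E
```

```text
TCP in press -149.3 -0.0 118.6
t 6.22 pos [496.6  49.1 118.6] F [ 0.9  0.3 -1.1] w 0.495 q [-0.23  0.77  0.15  1.97 -0.28  0.57 -1.61]
shift [-0.0053  0.039  -0.    ] turn [ 0.0001 -0.0001 -0.0003] deg 0.0
```

View pics/top8.png

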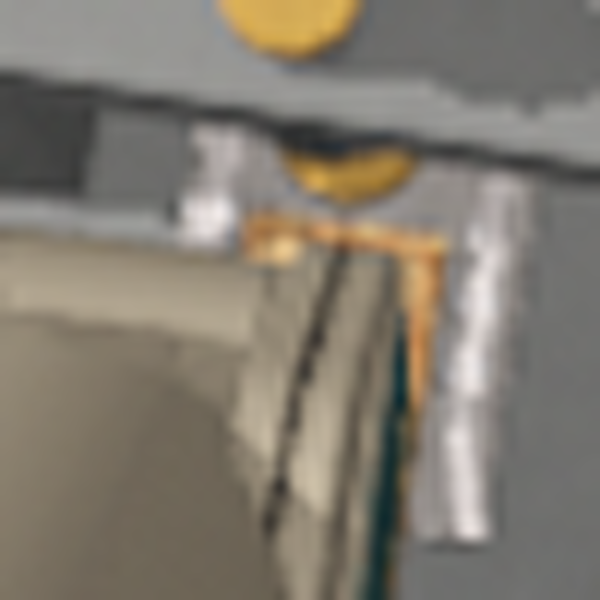

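jog_arm(
  commands=[
    [[0.0005,0.005,0.0015,0,0,0,0.03],[-0.001,0.014,0.0015,0,0,0,0.03],[-0.0025,0.022,0.0015,0,0,0,0.03],[-0.004,0.03,0.0015,0,0,0,0.03],[-0.005,0.039,0.0015,0,0,0,0.03]],
  ],
)

```text
t: 6.68
ee_pos: [535.1, 40.9, 117.5]
tcp_rot: [-0.414, -0.505, -0.495, 0.573]
wrist_force: [0.5, 0.0, -1.0]
width: 0.495
```

```bash
python3 - <<'E'
from h import *
inpress()
go(pw(-90,-1.5,117.5),Rt(-.171))
E
```

```text
TCP in press -110.0 -1.5 117.5
t 6.68 pos [535.1  40.9 117.5] F [ 0.5  0.  -1. ] w 0.495 q [-0.21  0.8   0.17  1.87 -0.26  0.65 -1.6 ]
shift [-0.003   0.0198 -0.    ] turn [ 0.0002 -0.      0.0003] deg 0.0
```

Now slowly: expected contact after ~16 mm.

jog_arm(
  commands=[
    [[0,0.003,0,0,0,0,0.03],[-0.0005,0.006,0,0,0,0,0.03],[-0.001,0.009,0,0,0,0,0.03],[-0.0015,0.011,0,0,0,0,0.03],[-0.002,0.013,0,0,0,0,0.03]],
  ],
)

```text
t: 7.1
ee_pos: [547.2, 38.8, 117.4]
tcp_rot: [-0.413, -0.505, -0.495, 0.574]
wrist_force: [0.4, 1.0, -0.4]
width: 0.495
```

jog_arm(
  commands=[
    [[0,0.001,0,0,0,0,0.03],[0,0.001,0,0,0,0,0.03],[0,0.002,0,0,0,0,0.03],[0,0.003,0,0,0,0,0.03],[0,0.003,0,0,0,0,0.03]],
  ],
)

```text
t: 7.52
ee_pos: [550.2, 38.3, 117.0]
tcp_rot: [-0.414, -0.505, -0.495, 0.574]
wrist_force: [0.2, 0.6, -1.2]
width: 0.5
```

```bash
python3 - <<'E'
from h import *
inpress()
go(pw(-90,-1.5,117.5),Rt(-.171))
p,d=ctrl.read_camera("scene"); cv2.imwrite('pics/scene9.png',cv2.resize(p[155:230,300:380,::-1],None,fx=8,fy=8,interpolation=cv2.INTER_CUBIC))
E
```

```text
TCP in press -94.7 -1.5 117.0
t 7.52 pos [550.2  38.3 117. ] F [ 0.2  0.6 -1.2] w 0.500 q [-0.21  0.81  0.17  1.82 -0.26  0.67 -1.6 ]
shift [-0.0012  0.0045 -0.    ] turn [ 0.0001 -0.      0.0005] deg 0.0
```

View pics/scene9.png

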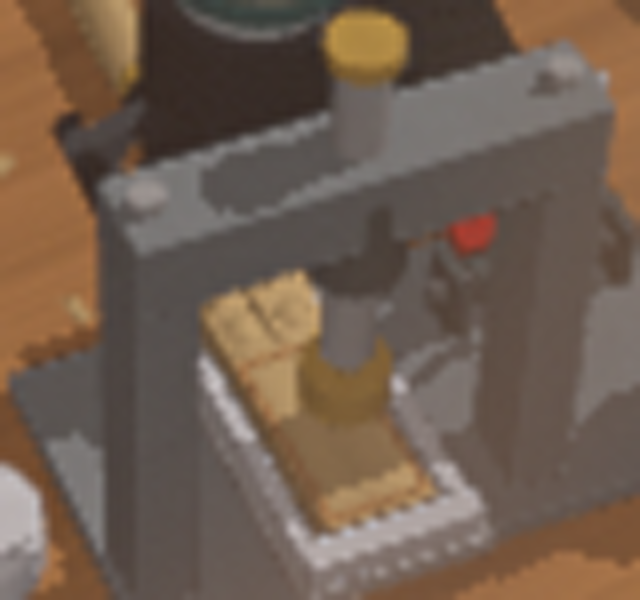

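jog_arm(
  commands=[
    [[0,0.0005,0,0,0,0,0.03],[0,0.001,0,0,0,0,0.03],[0,0.0015,0,0,0,0,0.03],[0,0.002,0,0,0,0,0.03],[0,0.002,0,0,0,0,0.03]],
  ],
)

```text
t: 7.98
ee_pos: [550.6, 38.3, 116.6]
tcp_rot: [-0.413, -0.504, -0.496, 0.574]
wrist_force: [-5.7, 0.9, 2.1]
width: 0.499
```

jog_arm(
  commands=[
    [[0,0.0005,0,0,0,0,0.03],[0,0.001,0,0,0,0,0.03],[0,0.0015,0,0,0,0,0.03],[0,0.002,0,0,0,0,0.03],[0,0.002,0,0,0,0,0.03]],
  ],
)

```text
t: 8.4
ee_pos: [550.8, 38.2, 116.5]
tcp_rot: [-0.411, -0.503, -0.497, 0.575]
wrist_force: [-8.4, 0.8, 7.0]
width: 0.494
```

jog_arm(
  commands=[
    [[0,0,0,0,0,0,0.05],[0,0,0,0,0,0,0.06],[0,0,0,0,0,0,0.08],[0,0,0,0,0,0,0.08],[0,0,0,0,0,0,0.08]],
  ],
)

```text
t: 8.82
ee_pos: [554.7, 37.4, 116.5]
tcp_rot: [-0.414, -0.505, -0.494, 0.573]
wrist_force: [-0.1, 0.4, -0.1]
width: 0.941
```

```bash
python3 - <<'E'
from h import *
inpress()
s,r=cur()
go(s["ee_pos"]+[-13,2,80],Rt(-.171))
p,d=ctrl.read_camera("scene"); cv2.imwrite('pics/scene10.png',cv2.resize(p[155:230,300:380,::-1],None,fx=8,fy=8,interpolation=cv2.INTER_CUBIC))
E
```

```text
TCP in press -90.1 -1.6 116.5
t 8.82 pos [554.7  37.4 116.5] F [-0.1  0.4 -0.1] w 0.941 q [-0.2   0.82  0.17  1.81 -0.26  0.68 -1.6 ]
shift [-0.0772 -0.0249  0.0002] turn [-0.     -0.     -0.0009] deg 0.1
```

View pics/scene10.png

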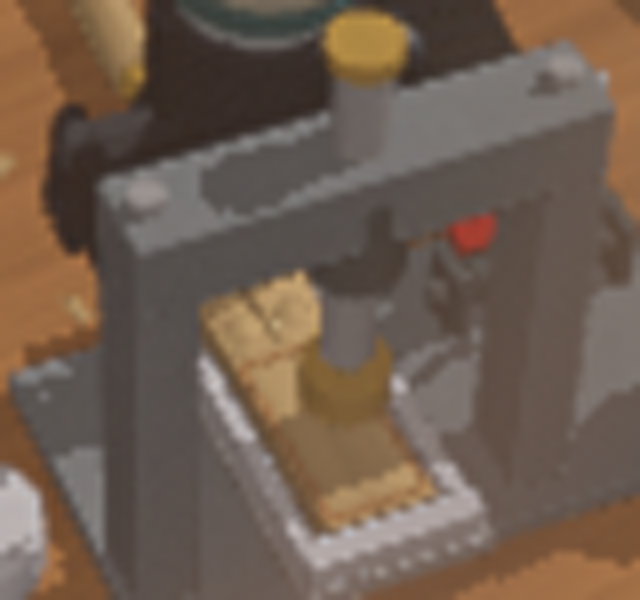

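jog_arm(
  commands=[
    [[-0.01,-0.003,0,0,0,0,0.08],[-0.025,-0.008,0,0,0,0,0.08],[-0.045,-0.015,0,0,0,0,0.08],[-0.065,-0.021,0,0,0,0,0.08],[-0.077,-0.025,0,0,0,0,0.08]],
  ],
)

```text
t: 9.28
ee_pos: [541.6, 39.8, 198.8]
tcp_rot: [-0.414, -0.506, -0.494, 0.573]
wrist_force: [-1.1, -0.4, 0.3]
width: 0.937
```

```bash
python3 - <<'E'
from h import *
inpress()
print(pw(-158,115,73),pw(-168,115,39))
for t in(0,.1): go(pw(-158,115,180),Rt(-.171,t))
p,d=ctrl.read_camera("top"); cv2.imwrite('pics/top10.png',cv2.resize(p[140:290,215:415,::-1],None,fx=4,fy=4,interpolation=cv2.INTER_CUBIC))
p,d=ctrl.read_camera("scene"); cv2.imwrite('pics/scene11.png',cv2.resize(p[100:230,260:400,::-1],None,fx=5,fy=5,interpolation=cv2.INTER_CUBIC))
E
```

```text
TCP in press -103.5 -1.5 198.8
[507.67371814 163.90925571  73.        ] [497.81956722 165.6109342   39.        ]
t 9.28 pos [541.6  39.8 198.8] F [-1.1 -0.4  0.3] w 0.937 q [-0.24  0.68  0.21  1.81 -0.23  0.82 -1.64]
shift [ 0.0267 -0.0511 -0.1165] turn [ 1.000e-04 -6.000e-04  1.479e-01] deg 8.5
t 9.28 pos [541.6  39.8 198.8] F [-1.1 -0.4  0.3] w 0.937 q [-0.24  0.68  0.21  1.81 -0.23  0.82 -1.64]
shift [ 0.0267 -0.0511 -0.1165] turn [ 0.0001 -0.0006  0.0479] deg 2.7
```

View pics/scene11.png

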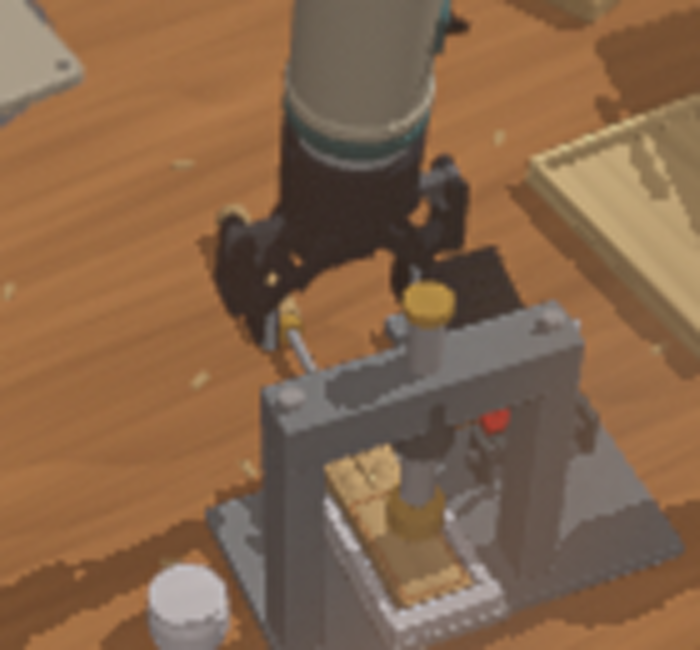

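```bash
python3 - <<'E'
from fit import *
np.set_printoptions(precision=1,suppress=True)
c=crop([(150,215),(305,245),(262,422),(97,400)],(220,190)); m=c.mean(0); print(m)
print(atz("top",[m],73)); d=np.load('pics/top0_d.npy'); d2=np.load('pics/scene0_d.npy')
P,_=cloud("top",d,int(m[0])-5,int(m[0])+6,int(m[1])-6,int(m[1])+7); 
print(np.median(P,0), np.linalg.lstsq(np.c_[P[:,:2]-P[:,:2].mean(0),np.ones(len(P))],P[:,2],rcond=None)[0])
# scene: pixels of black tread around projected
Q,px=cloud("scene",d2,340,370,140,165); k=(Q[:,2]>55)&(Q[:,2]<100)&(Q[:,0]<560); print(k.sum(),np.median(Q[k],0),Q[k].min(0),Q[k].max(0))
for P in pw(-160,115,73),: print(P, proj("top",[P]))
E
```

```text
[245.  229.6]
[[507.4 163.   73. ]]
[509.  162.8  72.7] [-0.8 -4.4 81. ]
199 [500.3 169.8  76.7] [472.9 142.2  65.4] [528.6 196.5  87.7]
[505.7 164.2  73. ] [[244.5 230.3]]
```

```bash
python3 - <<'E'
from h import *
go(pw(-149,115,170),Rt(-.171))
E
```

```text
t 9.38 pos [542.2  39.9 198.7] F [ 0.4  0.2 -0.4] w 0.935 q [-0.24  0.68  0.21  1.81 -0.23  0.81 -1.64]
shift [ 0.0353 -0.0414 -0.1163] turn [ 0.0004 -0.0013 -0.004 ] deg 0.2
```

jog_arm(
  commands=[
    [[0,-0.009,-0.025,0,0,0,0.04],[0,-0.018,-0.05,0,0,0,0.0],[0.01,-0.027,-0.08,0,0,0,0.0],[0.025,-0.036,-0.105,0,0,0,0.0],[0.035,-0.041,-0.116,0,0,0,0.0]],
  ],
)

```text
t: 9.8
ee_pos: [514.2, 166.5, 166.3]
tcp_rot: [-0.414, -0.504, -0.497, 0.572]
wrist_force: [-1.4, 0.4, -0.0]
width: 0.227
```

```bash
python3 - <<'E'
from h import *
inpress()
go(pw(-149,115,148),Rt(-.171))
p,d=ctrl.read_camera("top"); cv2.imwrite('pics/top12.png',cv2.resize(p[170:290,210:310,::-1],None,fx=5,fy=5,interpolation=cv2.INTER_CUBIC))
p,d=ctrl.read_camera("scene"); cv2.imwrite('pics/scene12.png',cv2.resize(p[100:230,280:400,::-1],None,fx=5,fy=5,interpolation=cv2.INTER_CUBIC))
E
```

```text
TCP in press -152.0 118.6 166.3
t 9.80 pos [514.2 166.5 166.3] F [-1.4  0.4 -0. ] w 0.227 q [-0.44  0.72  0.18  1.85 -0.28  0.74 -1.81]
shift [0.0177 0.0057 0.0037] turn [ 0.005  -0.0014  0.0026] deg 0.3
```

View pics/scene12.png

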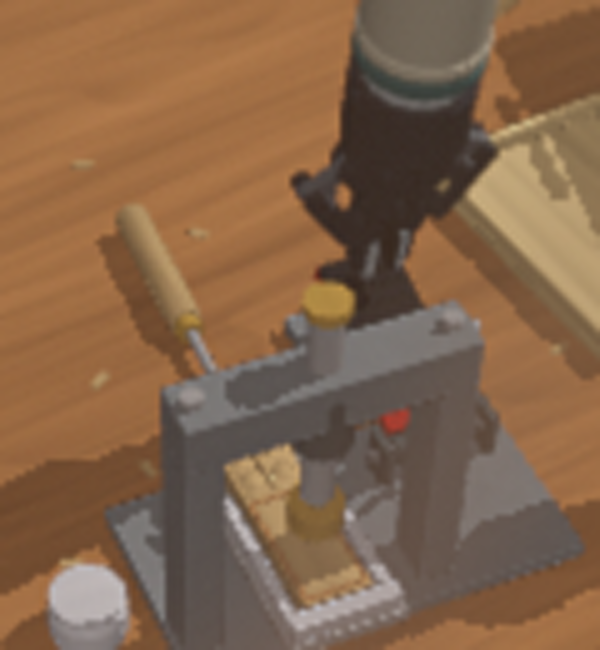

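View pics/top12.png

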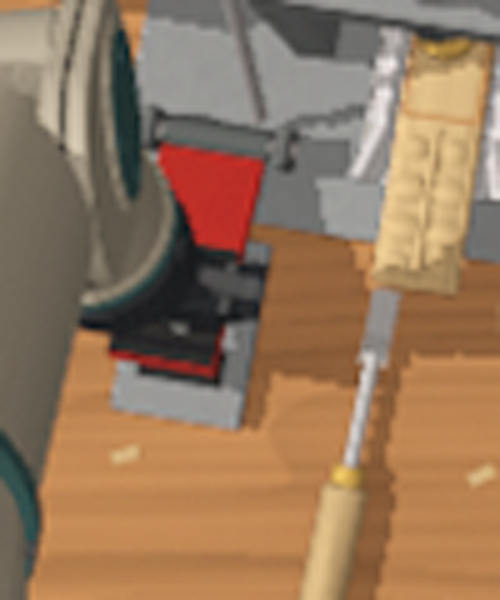

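jog_arm(
  commands=[
    [[0.004,0.002,0.003,0.005,0,0.0025,0],[0.008,0.004,0.004,0.005,0,0.0025,0],[0.012,0.0055,0.004,0.005,0,0.0025,0],[0.016,0.0055,0.004,0.005,0,0.0025,0],[0.0177,0.0057,0.004,0.005,0,0.0025,0]],
  ],
)

```text
t: 10.32
ee_pos: [518.2, 156.2, 149.0]
tcp_rot: [-0.413, -0.507, -0.492, 0.575]
wrist_force: [-0.6, 0.4, -0.2]
width: -0.002
```

```bash
python3 - <<'E'
from h import *
inpress()
go(pw(-156,115,122),Rt(-.171))
E
```

```text
TCP in press -146.4 109.2 149.0
t 10.32 pos [518.2 156.2 149. ] F [-0.6  0.4 -0.2] w -0.002 q [-0.42  0.75  0.18  1.85 -0.29  0.7  -1.8 ]
shift [ 0.0281 -0.0056 -0.0057] turn [-0.0069  0.0004 -0.0018] deg 0.4
```

jog_arm(
  commands=[
    [[0.0,0,-0.005,0,0,0,0],[0.005,-0.001,-0.005,0,0,0,0],[0.01,-0.002,-0.005,0,0,0,0],[0.015,-0.003,-0.005,0,0,0,0],[0.018,-0.004,-0.005,0,0,0,0]],
  ],
)

```text
t: 10.73
ee_pos: [513.2, 164.4, 132.1]
tcp_rot: [-0.413, -0.508, -0.493, 0.573]
wrist_force: [3.0, 2.4, 4.3]
width: -0.0
```

```bash
python3 - <<'E'
from h import *
inpress()
go(pw(-158,115,111),Rt(-.171))
E
```

```text
TCP in press -152.7 116.4 132.1
t 10.73 pos [513.2 164.4 132.1] F [3.  2.4 4.3] w -0.000 q [-0.43  0.77  0.16  1.87 -0.3   0.66 -1.8 ]
shift [ 0.0217 -0.0022  0.0015] turn [-0.0043 -0.0015 -0.0045] deg 0.4
```

jog_arm(
  commands=[
    [[0.005,0,0.001,-0.004,0,-0.004,0],[0.01,-0.001,0.001,-0.004,0,-0.004,0],[0.014,-0.0015,0.001,-0.004,0,-0.004,0],[0.018,-0.002,0.001,-0.004,0,-0.004,0],[0.021,-0.002,0.001,-0.004,0,-0.004,0]],
  ],
)

```text
t: 11.15
ee_pos: [509.2, 164.3, 112.8]
tcp_rot: [-0.414, -0.507, -0.495, 0.572]
wrist_force: [2.9, 2.0, 14.8]
width: -0.002
```

```bash
python3 - <<'E'
from h import *
inpress()
go(pw(-158,115,111),Rt(-.171))
E
```

```text
TCP in press -156.6 115.7 112.8
t 11.15 pos [509.2 164.3 112.8] F [ 2.9  2.  14.8] w -0.002 q [-0.42  0.8   0.15  1.88 -0.31  0.62 -1.78]
shift [ 0.002  -0.0011  0.0007] turn [-0.0003 -0.0026 -0.0026] deg 0.2
```

jog_arm(
  commands=[
    [[0.001,0,0,0,0,0,0],[0.002,0,0,0,0,0,0],[0.0025,0,0,0,0,0,0],[0.003,0,0,0,0,0,0],[0.003,0,0,0,0,0,0]],
  ],
)

```text
t: 11.57
ee_pos: [509.1, 164.3, 111.4]
tcp_rot: [-0.414, -0.507, -0.494, 0.572]
wrist_force: [1.9, 1.4, 21.4]
width: 0.006
```

```bash
python3 - <<'E'
from h import *
inpress()
go(pw(-158,115,111),Rt(-.171))
p,d=ctrl.read_camera("scene"); cv2.imwrite('pics/scene14.png',cv2.resize(p[120:230,290:390,::-1],None,fx=6,fy=6,interpolation=cv2.INTER_CUBIC))
E
```

```text
TCP in press -156.7 115.7 111.4
t 11.57 pos [509.1 164.3 111.4] F [ 1.9  1.4 21.4] w 0.006 q [-0.42  0.8   0.15  1.89 -0.31  0.61 -1.78]
shift [ 0.0006 -0.0012  0.0007] turn [-0.0004 -0.0033 -0.0031] deg 0.3
```

View pics/scene14.png

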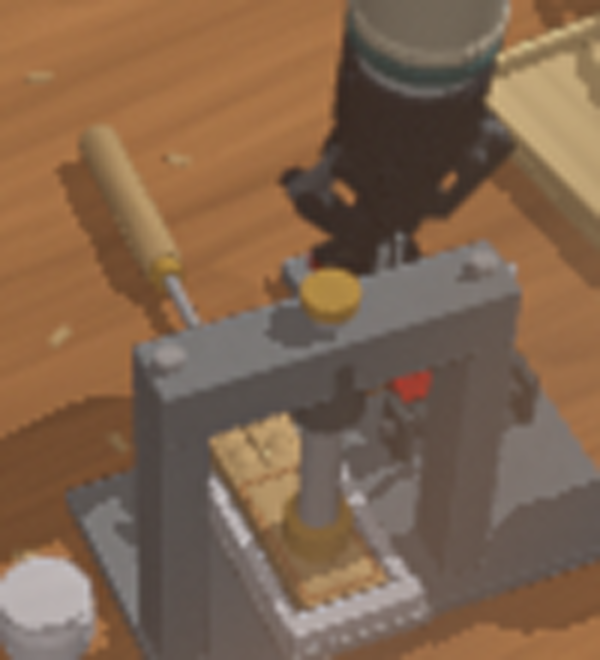

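jog_arm(
  commands=[
    [[0.001,0,0,0,0,0,0],[0.0015,0,0,0,0,0,0],[0.0015,0,0,0,0,0,0],[0.0015,0,0,0,0,0,0],[0.0015,0,0,0,0,0,0]],
  ],
)

```text
t: 12.03
ee_pos: [509.0, 164.4, 111.0]
tcp_rot: [-0.414, -0.507, -0.495, 0.572]
wrist_force: [0.1, 0.5, 31.5]
width: -0.001
```

jog_arm(
  commands=[
    [[0,0,0,0,0,0,0],[0,0,0,0,0,0,0],[0,0,0,0,0,0,0],[0,0,0,0,0,0,0],[0,0,0,0,0,0,0]],
  ],
)

```text
t: 12.45
ee_pos: [509.0, 164.3, 111.1]
tcp_rot: [-0.414, -0.507, -0.494, 0.572]
wrist_force: [0.7, 1.6, 31.8]
width: 0.0
```

jog_arm(
  commands=[
    [[0,0,0,0,0,0,0],[0,0,0,0,0,0,0],[0,0,0,0,0,0,0],[0,0,0,0,0,0,0],[0,0,0,0,0,0,0]],
  ],
)

```text
t: 12.87
ee_pos: [509.1, 164.3, 111.0]
tcp_rot: [-0.414, -0.507, -0.494, 0.572]
wrist_force: [0.1, 0.1, 32.6]
width: -0.006
```

jog_arm(
  commands=[
    [[0,0,0,0,0,0,0],[0,0,0,0,0,0,0],[0,0,0,0,0,0,0],[0,0,0,0,0,0,0],[0,0,0,0,0,0,0]],
  ],
)

```text
t: 13.28
ee_pos: [509.0, 164.3, 111.1]
tcp_rot: [-0.414, -0.507, -0.494, 0.572]
wrist_force: [0.1, 1.4, 32.1]
width: -0.002
```

```bash
python3 - <<'E'
from h import *
inpress()
go(pw(-149,115,150),Rt(-.171))
E
```

```text
TCP in press -156.7 115.7 111.1
t 13.28 pos [509.  164.3 111.1] F [ 0.1  1.4 32.1] w -0.002 q [-0.42  0.8   0.15  1.89 -0.31  0.61 -1.78]
shift [-0.0396  0.002   0.0005] turn [-0.0005 -0.0039 -0.0036] deg 0.3
```

jog_arm(
  commands=[
    [[-0.006,0,0,0,0,0,0],[-0.014,0,0,0,0,0,0],[-0.024,0.001,0,0,0,0,0],[-0.034,0.002,0,0,0,0,0],[-0.046,0.002,0,0,0,0,0]],
  ],
)

```text
t: 13.7
ee_pos: [514.7, 161.3, 152.5]
tcp_rot: [-0.413, -0.504, -0.495, 0.575]
wrist_force: [-0.4, -0.4, -0.9]
width: 0.003
```

```bash
python3 - <<'E'
from h import *
inpress()
go(pw(-104,-1.5,198),Rt(-.171))
E
```

```text
TCP in press -150.6 113.7 152.5
t 13.70 pos [514.7 161.3 152.5] F [-0.4 -0.4 -0.9] w 0.003 q [-0.43  0.74  0.18  1.85 -0.29  0.71 -1.8 ]
shift [-0.0519  0.0392  0.1152] turn [-0.0012  0.0016  0.0038] deg 0.2
```

Move back above the blank, opening the fingers.

jog_arm(
  commands=[
    [[-0.03,0.002,0,0,0,0,0],[-0.052,0.01,0.025,0,0,0,0.04],[-0.052,0.02,0.06,0,0,0,0.08],[-0.052,0.03,0.09,0,0,0,0.08],[-0.052,0.039,0.115,0,0,0.003,0.08]],
  ],
)

```text
t: 14.12
ee_pos: [540.3, 37.7, 198.0]
tcp_rot: [-0.413, -0.505, -0.494, 0.575]
wrist_force: [-0.2, -0.4, -0.3]
width: 0.565
```

jog_arm(
  commands=[
    [[0,0,0,0,0,0,0.08],[0,0,0,0,0,0,0.08],[0,0,0,0,0,0,0.08],[0,0,0,0,0,0,0.08],[0,0,0,0,0,0,0.08]],
  ],
)

```text
t: 14.53
ee_pos: [540.9, 42.4, 197.8]
tcp_rot: [-0.414, -0.505, -0.495, 0.573]
wrist_force: [-0.8, -0.4, -0.4]
width: 0.934
```

```bash
python3 - <<'E'
from h import *
inpress()
go(pw(-94.5,-1.5,117),Rt(-.171))
p,d=ctrl.read_camera("top"); cv2.imwrite('pics/top15.png',cv2.resize(p[140:290,215:415,::-1],None,fx=4,fy=4,interpolation=cv2.INTER_CUBIC))
p,d=ctrl.read_camera("scene"); cv2.imwrite('pics/scene15.png',cv2.resize(p[120:230,290:390,::-1],None,fx=6,fy=6,interpolation=cv2.INTER_CUBIC))
E
```

```text
TCP in press -104.6 0.9 197.8
t 14.53 pos [540.9  42.4 197.8] F [-0.8 -0.4 -0.4] w 0.934 q [-0.24  0.68  0.21  1.81 -0.23  0.82 -1.64]
shift [0.0783 0.022  0.0025] turn [ 0.0017 -0.0001  0.0002] deg 0.1
```

View pics/scene15.png

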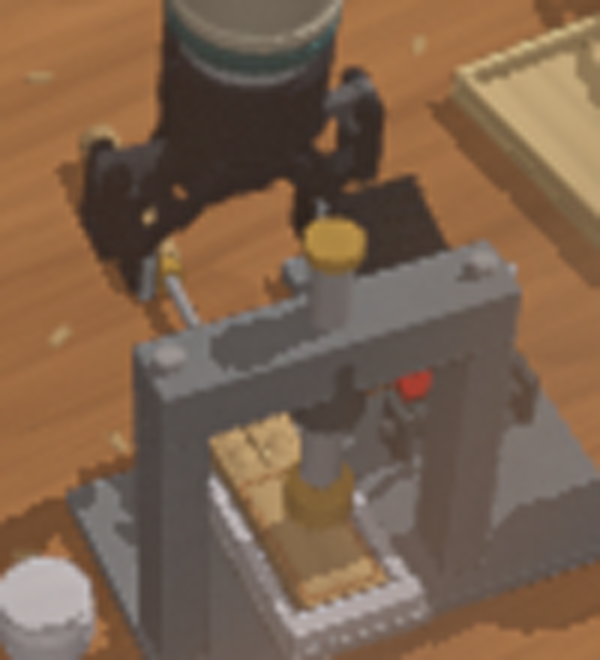

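View pics/top15.png

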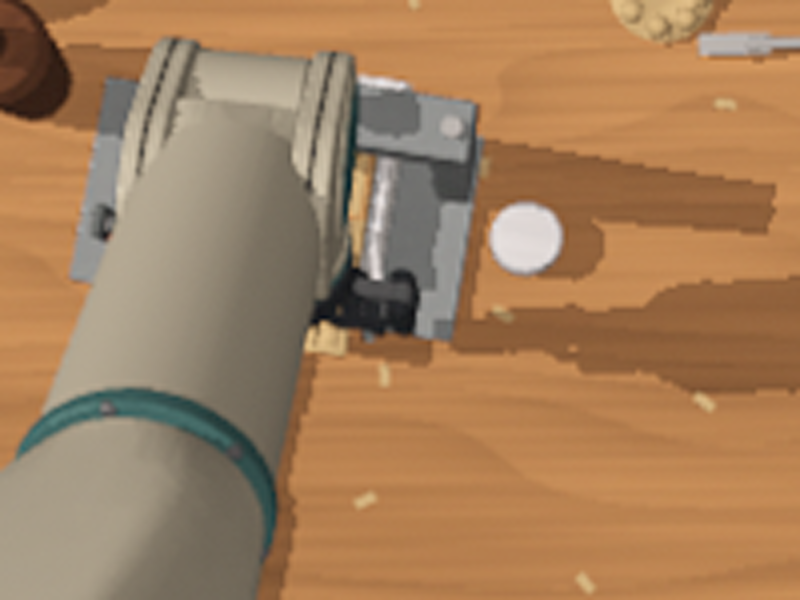

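jog_arm(
  commands=[
    [[0.02,0.006,0.0025,0,0,0,0.08],[0.04,0.011,0.0025,0,0,0,0.08],[0.058,0.016,0.0025,0,0,0,0.08],[0.07,0.02,0.0025,0,0,0,0.08],[0.078,0.022,0.0025,0,0,0,0.08]],
  ],
)

```text
t: 15.05
ee_pos: [550.7, 37.0, 116.2]
tcp_rot: [-0.414, -0.505, -0.495, 0.574]
wrist_force: [-0.4, 0.2, -0.1]
width: 0.937
```

```bash
python3 - <<'E'
from h import *
inpress()
go(pw(-94.5,-1.5,117),Rt(-.171))
E
```

```text
TCP in press -94.0 -2.7 116.2
t 15.05 pos [550.7  37.  116.2] F [-0.4  0.2 -0.1] w 0.937 q [-0.21  0.82  0.17  1.82 -0.26  0.67 -1.6 ]
shift [-0.0007 -0.0006 -0.0012] turn [-0.0002  0.0004  0.0004] deg 0.0
```

jog_arm(
  commands=[
    [[-0.0005,0,-0.001,0,0,0,0.07],[-0.0005,0,-0.001,0,0,0,0.055],[-0.0005,0,-0.001,0,0,0,0.045],[-0.0005,0,-0.001,0,0,0,0.03],[-0.0005,0,-0.001,0,0,0,0.03]],
  ],
  squeeze=50,
)

```text
t: 15.47
ee_pos: [551.8, 37.7, 119.2]
tcp_rot: [-0.414, -0.506, -0.494, 0.573]
wrist_force: [0.2, 0.2, 3.2]
width: 0.496
```

jog_arm(
  commands=[
    [[0,0,0,0,0,0,0.03],[0,0,0,0,0,0,0.03],[0,0,0,0,0,0,0.03],[0,0,0,0,0,0,0.03],[0,0,0,0,0,0,0.03]],
  ],
)

```text
t: 15.88
ee_pos: [551.7, 37.7, 119.0]
tcp_rot: [-0.414, -0.506, -0.494, 0.573]
wrist_force: [-0.5, -0.7, 5.8]
width: 0.492
```

```bash
python3 - <<'E'
from h import *
inpress()
go(pw(-180,-1.5,118.5),Rt(-.171))
E
```

```text
TCP in press -93.1 -1.8 119.0
t 15.88 pos [551.7  37.7 119. ] F [-0.5 -0.7  5.8] w 0.492 q [-0.21  0.81  0.17  1.82 -0.26  0.68 -1.6 ]
shift [ 0.0133 -0.0858 -0.0003] turn [-0.0008 -0.0007 -0.0023] deg 0.1
```

jog_arm(
  commands=[
    [[0.001,-0.01,0,0,0,0,0.03],[0.003,-0.03,0,0,0,0,0.03],[0.006,-0.05,0,0,0,0,0.03],[0.009,-0.07,0,0,0,0,0.03],[0.0115,-0.085,0,0,0,0,0.03]],
  ],
)

```text
t: 16.3
ee_pos: [465.0, 52.3, 119.4]
tcp_rot: [-0.414, -0.505, -0.494, 0.574]
wrist_force: [-0.3, -0.2, -1.0]
width: 0.494
```

```bash
python3 - <<'E'
from h import *
inpress()
go(pw(-195,-1,124),Rt(-.171))
E
```

```text
TCP in press -181.1 -2.2 119.4
t 16.30 pos [465.   52.3 119.4] F [-0.3 -0.2 -1. ] w 0.494 q [-0.24  0.74  0.14  2.06 -0.29  0.51 -1.6 ]
shift [-0.0024 -0.0144 -0.0012] turn [-0.0007  0.0003 -0.    ] deg 0.0
```

```bash
python3 - <<'E'
from h import *
go(pw(-190,-1,210),Rt(-.171))
E
```

```text
t 16.30 pos [465.   52.3 119.4] F [-0.3 -0.2 -1. ] w 0.494 q [-0.24  0.74  0.14  2.06 -0.29  0.51 -1.6 ]
shift [-0.0882 -0.0223 -0.0012] turn [-0.0007  0.0003 -0.    ] deg 0.0
```

jog_arm(
  commands=[
    [[-0.01,-0.008,0,0,0,0,0.03],[-0.03,-0.014,0,0,0,0,0.03],[-0.05,-0.018,0,0,0,0,0.03],[-0.075,-0.02,0,0,0,0,0.03],[-0.09,-0.022,0,0,0,0,0.03]],
  ],
)

```text
t: 16.72
ee_pos: [459.0, 53.5, 213.5]
tcp_rot: [-0.414, -0.506, -0.494, 0.573]
wrist_force: [0.6, 0.2, -1.3]
width: 0.494
```

```bash
python3 - <<'E'
from h import *
T=(486.5,380.5,-.053)
print(pw(-47,0,0,T))
go(pw(-47,0,200,T),Rt(-.053))
p,d=ctrl.read_camera("scene"); cv2.imwrite('pics/scene16.png',cv2.resize(p[80:230,260:450,::-1],None,fx=4,fy=4,interpolation=cv2.INTER_CUBIC))
E
```

```text
[439.56599605 382.98983396   0.        ]
t 16.72 pos [459.   53.5 213.5] F [ 0.6  0.2 -1.3] w 0.494 q [-0.29  0.57  0.21  2.02 -0.24  0.72 -1.66]
shift [ 0.0245 -0.0728 -0.3212] turn [-0.1176 -0.0179 -0.0034] deg 6.8
```

View pics/scene16.png

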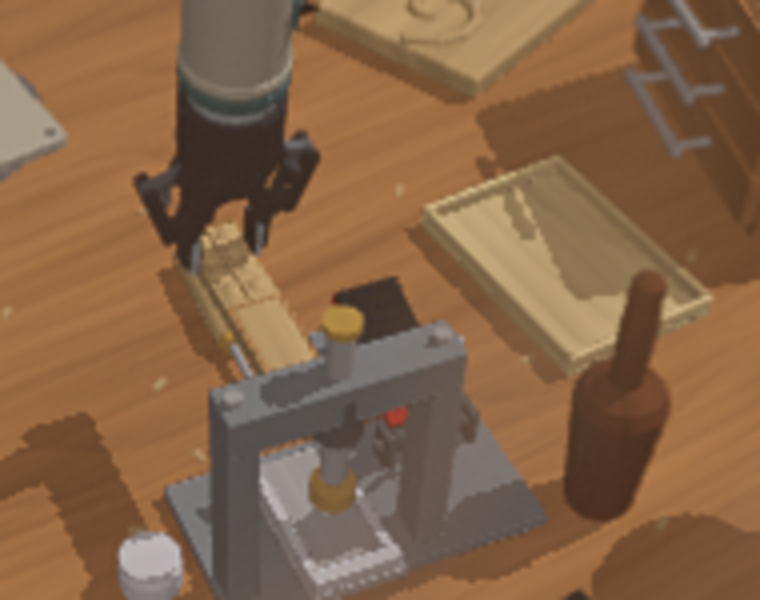

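jog_arm(
  commands=[
    [[0,-0.008,-0.035,-0.013,-0.002,0,0.03],[0,-0.016,-0.07,-0.026,-0.004,0,0.03],[0,-0.024,-0.105,-0.039,-0.006,0,0.03],[0,-0.032,-0.14,-0.052,-0.008,0,0.03],[0,-0.04,-0.175,-0.065,-0.01,0,0.03]],
  ],
)

```text
t: 17.18
ee_pos: [448.9, 234.3, 217.2]
tcp_rot: [-0.433, -0.489, -0.511, 0.56]
wrist_force: [0.5, 0.1, -1.3]
width: 0.496
```

```bash
python3 - <<'E'
from h import *
T=(486.5,380.5,-.053)
go(pw(-47,0,180,T),Rt(-.053))
E
```

```text
t 17.18 pos [448.9 234.3 217.2] F [ 0.5  0.1 -1.3] w 0.496 q [-0.62  0.6   0.19  1.91 -0.26  0.78 -1.93]
shift [ 0.0404 -0.0192 -0.1469] turn [-0.0523 -0.0072 -0.0009] deg 3.0
```

jog_arm(
  commands=[
    [[0,-0.004,-0.035,-0.012,-0.001,0,0.03],[0,-0.008,-0.07,-0.024,-0.003,0,0.03],[0.005,-0.012,-0.105,-0.036,-0.005,0,0.03],[0.02,-0.016,-0.135,-0.05,-0.007,0,0.03],[0.036,-0.019,-0.147,-0.052,-0.007,0,0.03]],
  ],
)

```text
t: 17.6
ee_pos: [440.1, 387.6, 184.3]
tcp_rot: [-0.448, -0.476, -0.526, 0.545]
wrist_force: [0.2, -0.2, -1.5]
width: 0.494
```

jog_arm(
  commands=[
    [[0,0,0,0,0,0,0.03],[0,0,0,0,0,0,0.03],[0,0,0,0,0,0,0.03],[0,0,0,0,0,0,0.03],[0,0,0,0,0,0,0.03]],
  ],
)

```text
t: 18.02
ee_pos: [442.1, 380.2, 185.4]
tcp_rot: [-0.446, -0.477, -0.522, 0.548]
wrist_force: [-0.1, 0.0, -1.4]
width: 0.493
```

```bash
python3 - <<'E'
from h import *
T=(486.5,380.5,-.053)
inpress(T)
go(pw(-47,0,92,T),Rt(-.053))
p,d=ctrl.read_camera("scene"); cv2.imwrite('pics/scene17.png',cv2.resize(p[80:200,330:450,::-1],None,fx=5,fy=5,interpolation=cv2.INTER_CUBIC))
p,d=ctrl.read_camera("top"); cv2.imwrite('pics/top17.png',cv2.resize(p[180:300,110:230,::-1],None,fx=5,fy=5,interpolation=cv2.INTER_CUBIC))
E
```

```text
TCP in press -44.3 -2.6 185.4
t 18.02 pos [442.1 380.2 185.4] F [-0.1  0.  -1.4] w 0.493 q [-0.81  0.73  0.16  1.73 -0.29  0.81 -2.1 ]
shift [ 0.0928  0.0111 -0.0026] turn [-0.003  -0.0009 -0.0024] deg 0.2
```

View pics/scene17.png

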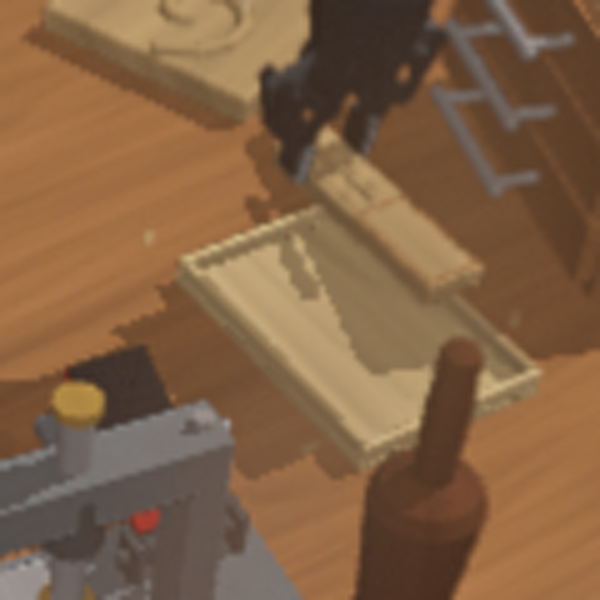

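View pics/top17.png

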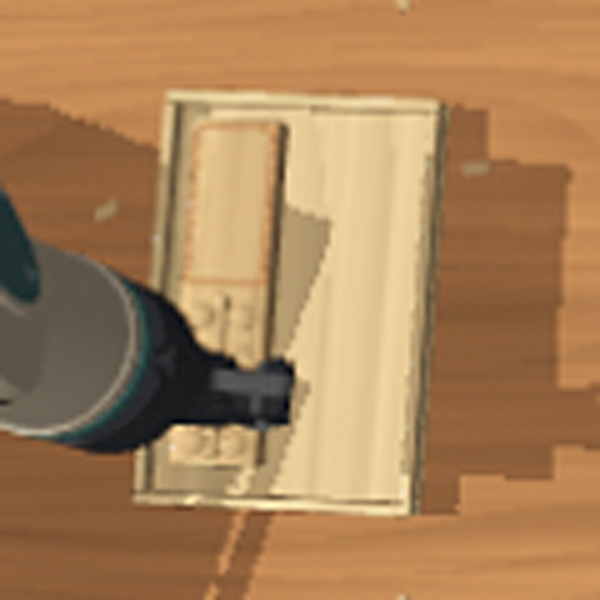

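```bash
python3 - <<'E'
from fit import *
a=crop([(180,263),(365,452),(540,372)],(330,80),5)
L=[(-110,-75,22),(110,-75,22),(110,75,22)]
p,e=fit([("scene",L,a)],[486,380,-.05]);print(p,e.round(1).tolist())
E
```

```text
[ 4.86121612e+02  3.81616928e+02 -4.76021194e-02] [[-0.6, -0.4], [0.1, 0.0], [0.5, 0.3]]
```

jog_arm(
  commands=[
    [[0.02,0.002,-0.002,-0.003,0,0,0.03],[0.04,0.005,-0.0026,-0.003,0,0,0.03],[0.06,0.007,-0.0026,-0.003,0,0,0.03],[0.08,0.009,-0.0026,-0.003,0,0,0.03],[0.092,0.011,-0.0026,-0.003,0,-0.002,0.03]],
  ],
)

```text
t: 18.53
ee_pos: [437.8, 383.7, 90.6]
tcp_rot: [-0.447, -0.474, -0.525, 0.548]
wrist_force: [-0.2, 0.4, -1.4]
width: 0.499
```

jog_arm(
  commands=[
    [[0.001,0,0,0,0,0,0.03],[0.002,0,0,0,0,0,0.03],[0.003,0,0,0,0,0,0.03],[0.004,0,0,0,0,0,0.03],[0.004,0,0,0,0,0,0.03]],
  ],
)

```text
t: 18.95
ee_pos: [438.2, 384.7, 89.0]
tcp_rot: [-0.447, -0.475, -0.525, 0.547]
wrist_force: [-1.5, 0.5, -0.6]
width: 0.497
```

```bash
python3 - <<'E'
from h import *
T=(486,380.5,-.05)
inpress(T)
go(pw(-47,0,86,T),Rt(-.05))
E
```

```text
TCP in press -47.9 1.9 89.0
t 18.95 pos [438.2 384.7  89. ] F [-1.5  0.5 -0.6] w 0.497 q [-0.79  0.87  0.12  1.77 -0.33  0.64 -2.05]
shift [0.0028 0.0014 0.0019] turn [-0.0003 -0.002  -0.0003] deg 0.1
```

jog_arm(
  commands=[
    [[0.001,0,0.001,0,0,0,0.03],[0.002,0,0.001,0,0,0,0.03],[0.003,0,0.001,0,0,0,0.03],[0.003,0,0.001,0,0,0,0.03],[0.003,0,0.001,0,0,0,0.03]],
  ],
)

```text
t: 19.37
ee_pos: [437.5, 383.5, 85.4]
tcp_rot: [-0.447, -0.475, -0.525, 0.547]
wrist_force: [1.1, -0.0, 2.6]
width: 0.494
```

jog_arm(
  commands=[
    [[0.0005,0,0,0,0,0,0.03],[0.001,0,0,0,0,0,0.03],[0.0015,0,0,0,0,0,0.03],[0.0015,0,0,0,0,0,0.03],[0.0015,0,0,0,0,0,0.03]],
  ],
)

```text
t: 19.78
ee_pos: [437.5, 383.4, 85.3]
tcp_rot: [-0.447, -0.475, -0.525, 0.547]
wrist_force: [-1.0, -2.1, 13.6]
width: 0.495
```

Contact with the tray floor; release.

jog_arm(
  commands=[
    [[-0.001,0,0,0,0,0,0.03],[-0.001,0,0,0,0,0,0.05],[-0.001,0,0,0,0,0,0.065],[-0.001,0,0,0,0,0,0.065],[-0.001,0,0,0,0,0,0.065]],
  ],
)

```text
t: 20.2
ee_pos: [437.1, 383.4, 84.3]
tcp_rot: [-0.447, -0.474, -0.525, 0.548]
wrist_force: [-0.1, 0.9, -0.3]
width: 0.76
```

```bash
python3 - <<'E'
from h import *
s,r=cur()
go(s["ee_pos"]+[-5,-2,140],Rt(-.05))
E
```

```text
t 20.20 pos [437.1 383.4  84.3] F [-0.1  0.9 -0.3] w 0.760 q [-0.79  0.88  0.11  1.77 -0.33  0.63 -2.05]
shift [-0.1377 -0.0259  0.0022] turn [-0.0005 -0.0007  0.0012] deg 0.1
```

jog_arm(
  commands=[
    [[-0.015,-0.003,0,0,0,0,0.065],[-0.035,-0.006,0,0,0,0,0.065],[-0.065,-0.012,0,0,0,0,0.065],[-0.1,-0.018,0,0,0,0,0.065],[-0.138,-0.026,0,0,0,0,0.065]],
  ],
)

```text
t: 20.62
ee_pos: [431.7, 382.9, 225.2]
tcp_rot: [-0.447, -0.474, -0.524, 0.549]
wrist_force: [0.0, 0.4, 0.2]
width: 0.764
```

jog_arm(
  commands=[
    [[0,0,0.03,0,0,0,0.065],[0,0,0.07,0,0,0,0.065],[0,0,0.1,0,0,0,0.065],[0,0,0.13,0,0,0,0.065],[0,0,0.15,0,0,0,0.065]],
  ],
)

```text
t: 21.03
ee_pos: [424.2, 230.5, 224.9]
tcp_rot: [-0.447, -0.475, -0.524, 0.549]
wrist_force: [-0.7, -0.2, -0.4]
width: 0.768
```

jog_arm(
  commands=[
    [[0,0,0,0,0,0,0.065],[0,0,0,0,0,0,0.065],[0,0,0,0,0,0,0.065],[0,0,0,0,0,0,0.065],[0,0,0,0,0,0,0.065]],
  ],
)

```text
t: 21.45
ee_pos: [424.5, 235.1, 224.7]
tcp_rot: [-0.447, -0.474, -0.525, 0.547]
wrist_force: [0.9, 0.2, 0.1]
width: 0.762
```

```bash
python3 - <<'E'
from h import *
s,r=cur(); print(s["ee_pos"],s["wrist_force"],s["t"])
np.set_printoptions(precision=1,suppress=True)
p,d=ctrl.read_camera("scene"); cv2.imwrite('pics/scene18.png',p[:,:,::-1])
p,d=ctrl.read_camera("top"); cv2.imwrite('pics/top18.png',p[:,:,::-1]); cv2.imwrite('pics/top18c.png',cv2.resize(p[180:300,110:230,::-1],None,fx=5,fy=5,interpolation=cv2.INTER_CUBIC))
P,_=cloud("top",d,145,195,200,282); P=P[(P[:,2]>14)&(P[:,2]<40)]
P=P[(abs(P[:,1]-380)<45)&(abs(P[:,0]-486)<98)]
print(len(P),P.mean(0),cv2.minAreaRect(P[:,:2].astype(np.float32)),np.linalg.lstsq(np.c_[P[:,:2]-P[:,:2].mean(0),np.ones(len(P))],P[:,2],rcond=None)[0])
E
```

```text
[424.54686327 235.08752303 224.67628133] [0.92453255 0.19296243 0.09580957] 21.45
83 [559.4 381.   22.4] ((560.0572509765625, 377.51654052734375), (20.505640029907227, 46.30110549926758), 10.86288833618164) [-0.1  0.  22.4]
```

View pics/scene18.png

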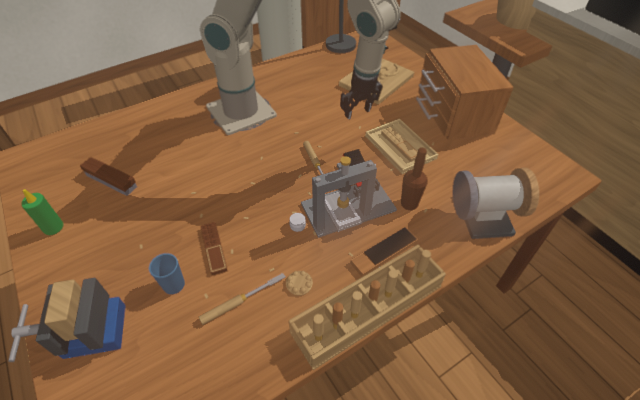

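View pics/top18.png

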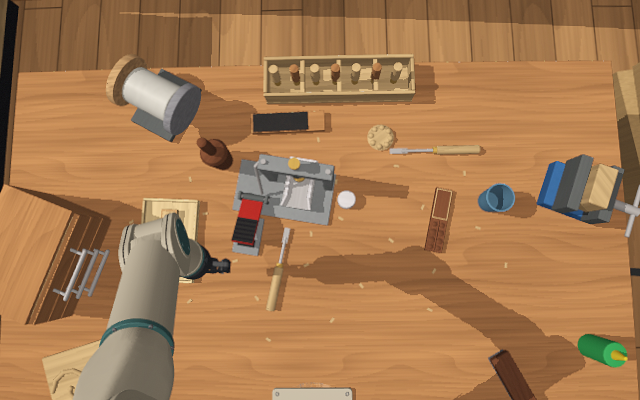

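View pics/top18c.png

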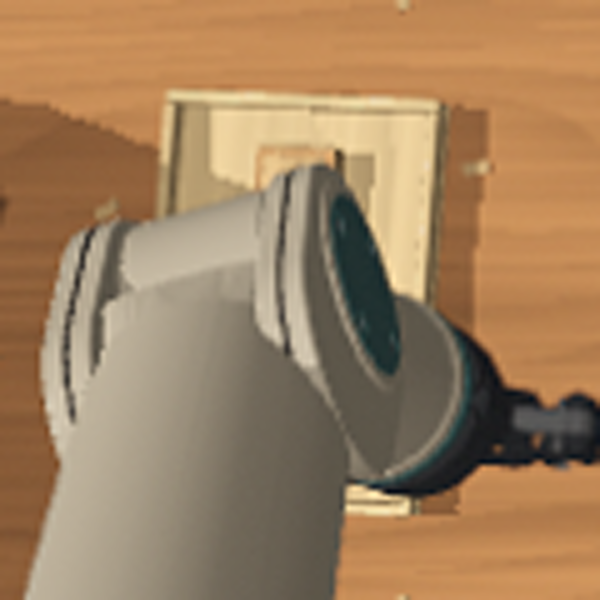

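```bash
python3 - <<'E'
from h import *
np.set_printoptions(precision=3,suppress=True)
p,d=ctrl.read_camera("scene"); cv2.imwrite('pics/scene19.png',cv2.resize(p[100:190,350:450,::-1],None,fx=7,fy=7,interpolation=cv2.INTER_CUBIC))
P,_=cloud("scene",d,360,440,115,180); yy=P[:,1]-380.5+.05*(P[:,0]-486); xx=P[:,0]-486
P=P[(abs(yy)<16)&(xx>5)&(xx<75)]
print(len(P),np.median(P,0),np.linalg.lstsq(np.c_[P[:,:2]-P[:,:2].mean(0),np.ones(len(P))],P[:,2],rcond=None)[0])
E
```

```text
129 [525.392 379.179  23.884] [-0.     0.04  23.696]
```

View pics/scene19.png

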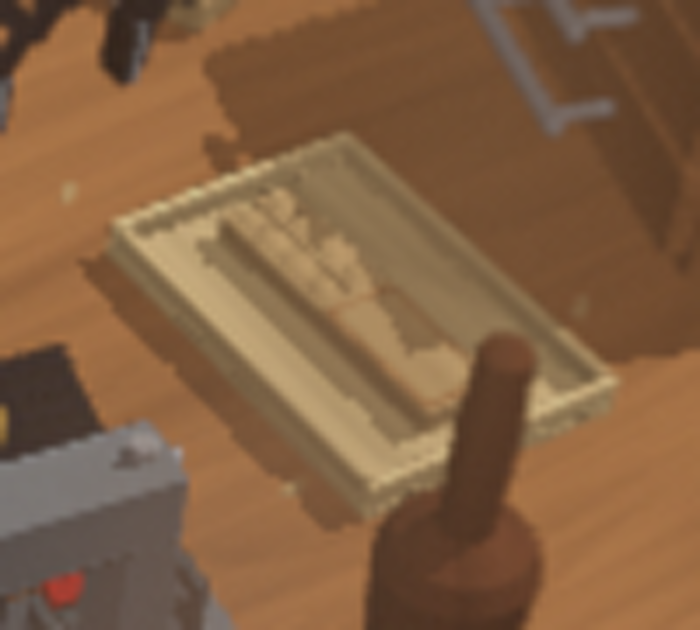

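The blank lies flat in the tray with its carved side up. Its top is at about z = 23 (6 floor + 16), and the slope is about zero. The robot is clear of everything, so I'm handing in.

```bash
python3 - <<'E'
from plant import ctrl
print(ctrl.sign_off(), ctrl.get_state()["t"])
E
```

```text
the job is handed in; nothing more can be done
the job is handed in; nothing more can be done
```

I slid the blank home in the press, worked the pedal, and laid the blank flat in the tray, carved side up. The job was handed in at about 21.6 s of the 72 s allowed.

- **Press:** I pushed the blank plain end first along the channel until it met the stop. It came up against about 8 N, 0.1 mm from where the measurements put it. I gripped it with the tool tilted 0.15 rad, because pointing straight down brought joint 6 almost to the end of its range.
- **Pedal:** I pressed it onto its stop, where the force rose from 15 N to about 32 N with almost no further travel. I held it there for at least 1.25 s and let it up. The pictures showed the ram down during the press, then the ram and pedal back up.
- **Tray:** The last views show the blank near the middle of the tray, carved side up. Its top is about 23–24 mm above the bench, against 22 expected, and level along its length. The depth fit gave 0.04 across its width, which I took as noise.
- **Other items:** From the pictures, nothing else had visibly moved, and the arm was touching nothing.
- **Disagreements:** The two cameras differed by 2–3 mm throughout, so I used averages and corrected against the fences in the pictures. The last top view of the tray was partly hidden by the arm, so the flatness check relies on the scene camera.

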